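# Seat a shielded slide switch with a bent rod

### The job

Take the bent rod by its handle out of its forked stand, reach over the shield with it and push the slide switch behind the shield fully home, until you feel its hidden end stop; keep it pressed there with a steady force of about 6 N for a second so that the catch seats, never pressing it with more than 15 N. Move the switch with the rod only, do not push against the shield, and then lay the rod back in its stand as it was. Leave the mounted lens, the vial and the post holder where they are.

Things in the scene. Friction and masses are not known exactly. Their poses are not given: they have to be found in the camera images.
- rod_handle (a point): Centre of the handle of the loose bent rod (about 0.16 kg). The handle is a black block 58 mm long (its x), 16 mm wide (its y, grasp across this) and 28 mm high (z, up). A round steel rod 8 mm thick leaves its front (+x) end, rises at x = +36 mm to a crossbar whose axis is 30 mm above this centre, runs forward to x = +82 mm, and there drops as a straight leg whose round end has its lowest point 85 mm below this centre. At the start the handle lies in the stand.
- rod_tip (a point): Centre of the rounded lower end of the rod's leg (end radius 4 mm): at (+82, 0, -81) mm from the handle's centre, in the rod's own axes, which this frame shares.
- stand_seat (a point): Where the centre of the rod's handle belongs in the fixed stand, 109 mm above the bench; x = the way the rod points forward, z up. Base plate 90 x 80 x 8 mm centred beneath; two forks 8 mm thick stand at x = +-24 mm, so 40 mm of the handle's length is bare between them. Each fork carries the handle's underside at 95 mm above the bench and has a slot 20 mm wide with flared cheeks reaching 119 mm above the bench.
- unit: Fixed base plate 150 (x) x 180 (y) x 8 mm, lying flat on the bench, origin at the centre of its underside, z up. On it, in its frame: the shield at x = -45 mm; the slide switch in a low grey track (34 mm in x, y = -52 to +60 mm, top 18 mm above the bench) centred at x = -20 mm, with a grey cover over its +y end (y = +25 to +59 mm, 32 mm above the bench); a black control box behind, x = +7 to +65 mm, y = +-52 mm, 46 mm above the bench at the top.
- shield: Fixed upright dark steel plate, 5 mm thick (x), 170 mm wide (y), origin at the centre of its lower edge 8 mm above the bench; its upper edge is 123 mm above the bench. It stands between the robot and the switch, its plane 25 mm before the paddle's centre. Two angle brackets 14 mm high at its front foot.
- paddle (a point): Centre of the switch's upright white paddle, 36 mm above the bench, axes as the unit's. The paddle is 22 mm (x) by 8 mm (y) and reaches from 22 to 52 mm above the bench. The rod's leg pushes on its -y face; about 18 mm are free between that leg and the shield when the leg is in line with the paddle.
- slide (a joint): Travel of the slide switch in m: it moves along the unit's +y, 0 being with the paddle 34 mm to -y of the unit's centre line. It starts somewhere between 0 and 0.010, has no spring, drags with about 1.5 N and stays where it is left. A rigid end stop hidden under the cover ends the travel somewhere between 0.024 and 0.048; its setting differs each time and cannot be read or seen, only felt as a sudden rise of the force.
- lens_centre (a point): Centre of a loose black mounted lens, 21 x 36 x 31 mm, standing upright on the base plate beyond the covered +y end of the track, its 36 mm along the unit's x. Bystander.
- vial_centre (a point): Centre of a loose brown vial, 23 mm across, 52 mm high, standing on the bench right of the stand. Bystander.
- holder_centre (a point): Centre of a loose black post holder, 25 x 41 x 40 mm, standing on the bench left of the work. Bystander.
Not all that is in view belongs to the job. There is more than one size of the part that bears rod_handle; the job needs the largest.

How it is judged:
By the outcome, as a careful person would: the job done as asked, in the order asked, and still so for the second after the job is handed in, with the robot touching nothing.
It also fails if it takes over 54 s, if anything falls off the work surface, if the arm or the gripper's body presses on something with over 40 N, if the wrist force passes 120 N, or if a joint passes its speed limit or range.

### The arm

A 7-joint arm with a two-finger parallel gripper is mounted at the origin on a cart in front of the work surface, level with it; the furniture and walls round the work are solid. World frame = base frame: x ahead of the robot, y to its left, z up, the work surface at z = 0. Lengths are in m, angles in rad, forces in N, time in s.
With the tool pointing down it reaches from about 0.425 to 0.925 m from the base axis. Payload 6.8 kg.
Tool frame: the origin (TCP) lies at the very end of the fingers, on their centre line; the grasp point (between the pads) lies 19 mm behind it; z points along the fingers, y is the direction in which the jaws open and shut (so a half turn about z gives the same grasp; the last joint's range is limited). The gripper opens to 85 mm and grips with 20 to 120 N. Pads are 22 mm wide; open, the fingers measure 114 mm over their backs; the gripper's body (76 mm by 85 mm) begins 54 mm behind the grasp point. The pads swing forward as they close: fully open they stand 13 mm farther back than shut.
Start: joints at [1.106, 0.477, 0.022, 1.555, -0.011, 1.109, -0.083], TCP at [0.236, -0.633, 0.207] pointing down, gripper open.
Joint ranges: [-2.96, 2.96], [-0.34, 2.1], [-1.41, 1.46], [0.24, 2.44], [-1.37, 4.51], [0.17, 1.92], [-2.96, 2.96]. Speed limits (rad/s): [2.39, 2.39, 3.14, 3.14, 3.14, 3.14, 3.14].

### API

Orientations are given as a rotation vector (axis times angle).
In Python, from bench import monitor, viewer, job gives the robot as it stands. The module is installed in compiled form; this text tells all that it offers.
- The arm moves only by the tool drive_tool, never from a script. Its argument "commands" is a list of rows, each an object with "linear": the shift along the tool's x, y, z in m, a list of three; "dr": the turn, a rotation vector about the tool's x, y, z in degrees, a list of three; "jaw": the closure, from 0 (fully open) to 1 (shut). A call has 1 to 8 rows; each row shifts and turns the pose as measured when the row begins, along the tool's axes as they then stand; what a row does not reach is not made up. A row lasts 1/8 s, in which the tool goes at most 62.5 mm and 10.7 degrees, less where a joint would pass 70% of its speed; a pose out of reach is approached as far as the arm can. A call is refused whole if a number of a shift passes 0.0625 or a number of a turn 10.7, either way. A call with a gripper value outside its range is refused whole. The fingers move at their own pace and stop on an object; "force" is the grip in N (left out, the last holds). Time passes only in rows, so rows that do not move let the fingers close. It gives the time, the measured TCP pose, the force and the opening at its end, in the units of the state.
- monitor.get_obs(): the state, without advancing time (a new reading comes with each control period).
- viewer.grab_frame(name): name is "scene" or "top" or "wrist"; returns the picture (400x640x3 uint8, red, green, blue); there is no depth.
- viewer.calibration(name): a dict with "K" (3x3 intrinsics, pixels), "R" (3x3) and "t" (3): a world point X has camera coordinates R X + t. Camera axes: x right, y down, z forward; pixel columns grow to the right and rows downward; lengths in m; the calibration is good to about 2 mm. A picture is of the moment at which its call begins: read the wrist's pose just before it. calibration takes no time and is no camera call; for the wrist camera it gives the pose at the moment of the call.
- job.hand_in(): hands the job in, once; it reports no verdict.
The state is a dict: "clock": time; "joints": joint angles; "qvel": joint speeds; "tau": joint torques, N m; "tcp_pos": TCP position; "orientation": TCP orientation; "contact_force": force on the tool from outside, world axes, zero at the start; "moment": the same for the moment, N m; "grip_width": finger opening in m.
Only numpy, scipy, OpenCV 4.12 (cv2) and the standard library are available. Lean on these libraries where they do the work, as an engineer would, in place of code of your own. Each camera call takes 0.05 s, during which the arm holds its last target.

## Working session

There is one attempt and no reset: what is moved stays moved. The work goes in short steps, Python scripts to look and compute and a tool call to move; the robot and the scene stay as the last step left them, time stands still between calls to the robot, and variables do not carry over. Pictures are saved under pics/ and viewed, and the job is handed in when it is done.

Besides the shell and the picture viewer there is one more tool, called after ">>>" as name([rows], argument=value, ...), one row to a line, values as JSON. drive_tool: Moves the arm, as the interface text tells. Its arguments: {"type":"object","properties":{"commands":{"type":"array"},"force":{"type":"number"}},"required":["commands"]}

```bash
mkdir -p pics; cat > h.py <<'E'
import numpy as np, cv2
from bench import monitor, viewer, job
def save(n,f,img=None):
    im=viewer.grab_frame(n) if img is None else img
    cv2.imwrite('pics/'+f,cv2.cvtColor(im,cv2.COLOR_RGB2BGR)); return im
def ray(c,u,v):
    d=np.linalg.inv(c['K'])@np.array([u,v,1.]); R=np.array(c['R']);t=np.array(c['t'])
    return -R.T@t, R.T@d
def onz(c,u,v,z):
    o,d=ray(c,u,v); return o+d*(z-o[2])/d[2]
def proj(c,X):
    p=np.array(c['R'])@np.array(X)+np.array(c['t']); q=np.array(c['K'])@p; return q[:2]/q[2]
E
python3 - <<'E'
from h import *
np.set_printoptions(precision=4,suppress=True)
print(monitor.get_obs())
for n in ('scene','top'):
    save(n,n+'0.png'); c=viewer.calibration(n); np.save('c_'+n,c,allow_pickle=True); o,d=ray(c,320,200); print(n,c,o,d)
E
```

```text
{'clock': 0.0, 'joints': array([ 1.1059,  0.4778,  0.0224,  1.5565, -0.0115,  1.1093, -0.083 ]), 'qvel': array([ 0.0001,  0.0002,  0.0004,  0.0002, -0.0008, -0.0005,  0.0004]), 'tau': array([  0.0002, -59.6457,   1.6076, -28.1198,   0.0123,   0.0094,
         0.    ]), 'tcp_pos': array([ 0.2355, -0.6319,  0.206 ]), 'orientation': array([-3.0899, -0.5572,  0.0007]), 'contact_force': array([ 0.6626, -0.6042, -0.6048]), 'moment': array([-0.0405,  0.0078, -0.0067]), 'grip_width': 0.08546740539399082}
scene {'K': array([[374.5574,   0.    , 317.4899],
       [  0.    , 374.5574, 199.3055],
       [  0.    ,   0.    ,   1.    ]]), 'R': array([[-0.6069, -0.7945,  0.0213],
       [-0.3758,  0.2633, -0.8885],
       [ 0.7003, -0.5472, -0.4584]]), 't': array([0.2262, 0.2416, 0.7236])} [-0.2786  0.5121  0.5415] [ 0.6955 -0.5521 -0.4599]
top {'K': array([[434.7009,   0.    , 320.8256],
       [  0.    , 434.7009, 201.3134],
       [  0.    ,   0.    ,   1.    ]]), 'R': array([[-0.0004, -1.    ,  0.0037],
       [-0.9954,  0.    , -0.0962],
       [ 0.0962, -0.0037, -0.9954]]), 't': array([-0.0371,  0.4259,  1.3918])} [ 0.29   -0.032   1.4264] [ 0.0992 -0.0018 -0.9951]
```

View pics/scene0.png

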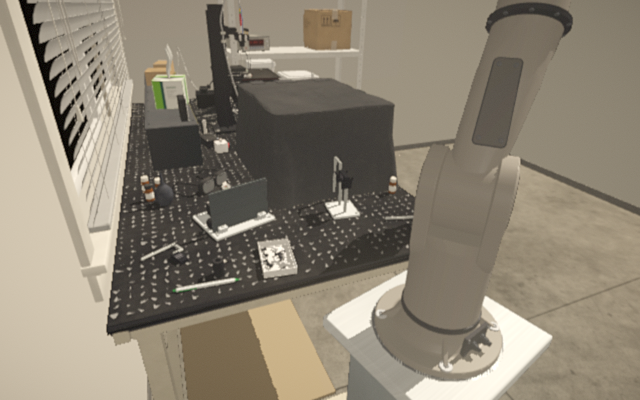

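View pics/top0.png

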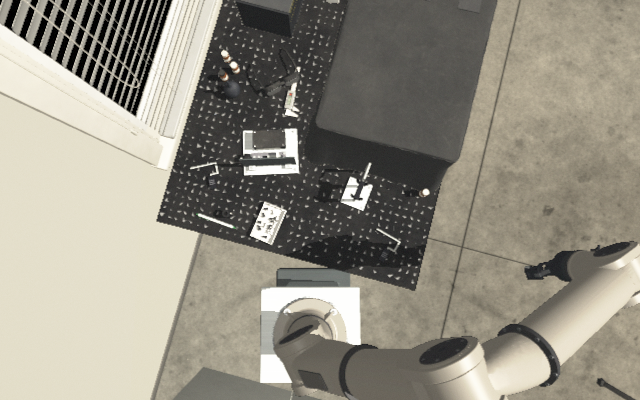

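```bash
python3 - <<'E'
import cv2
a=cv2.imread('pics/top0.png'); cv2.imwrite('pics/top0c.png',cv2.resize(a[110:260,180:440],(780,450),interpolation=cv2.INTER_CUBIC))
b=cv2.imread('pics/scene0.png'); cv2.imwrite('pics/scene0c.png',cv2.resize(b[140:300,130:420],(797,440),interpolation=cv2.INTER_CUBIC))
E
```

```text
(no output)
```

View pics/top0c.png

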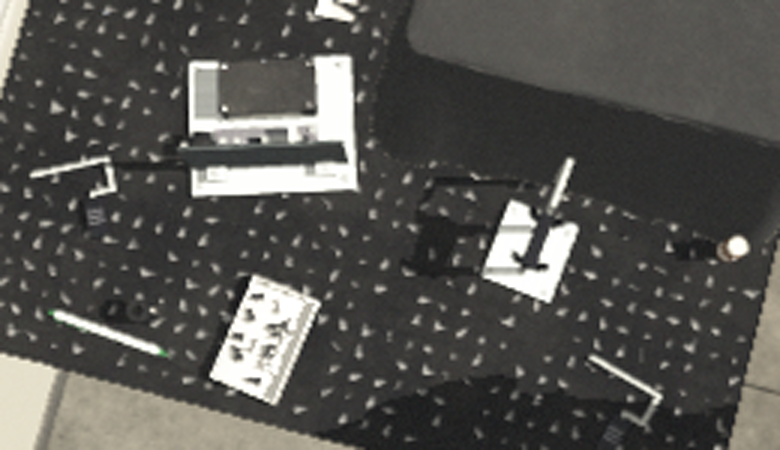

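View pics/scene0c.png

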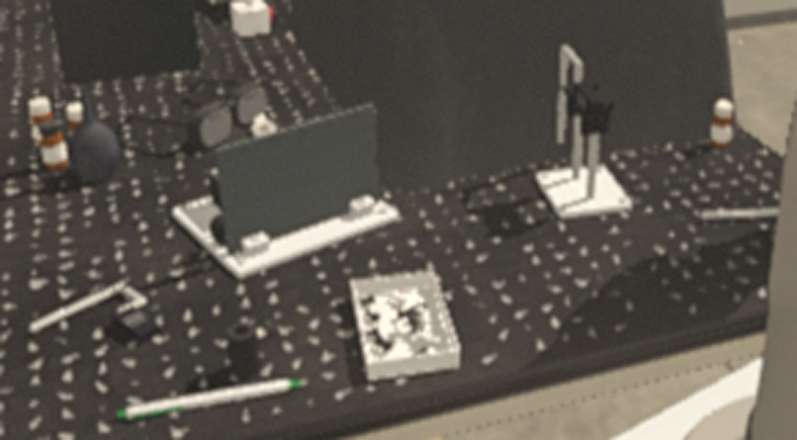

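```bash
python3 - <<'E'
from h import *
np.set_printoptions(precision=4,suppress=True)
c=np.load('c_top.npy',allow_pickle=True).item(); s=np.load('c_scene.npy',allow_pickle=True).item()
T=lambda u,v,z: onz(c,180+(u+.5)/3-.5,110+(v+.5)/3-.5,z)
for n,u,v,z in [('unit fl',190,194,.008),('fr',357,189,.008),('bl',190,62,.008),('br',352,57,.008),('shL',187,155,.123),('shR',347,152,.123),
 ('stand bl',515,198,.008),('br',578,226,.008),('fr',550,302,.008),('fl',483,275,.008),('handle',545,225,.12),('crossbar end',570,160,.143),('handle rear',528,265,.123),('vial',736,246,.052),('holder?',115,310,.04),
 ('rodA',30,175,.004),('rodA',107,160,.004),('rodA',113,188,.004),('rodA h',93,215,.01),('rodB',590,357,.004),('rodB',658,400,.004),('Bh',612,432,.01),('drape front-left bottom',380,160,0),('drape fr',745,230,0),('drape top',410,45,.2),('tray',265,340,.02)]:
    print(n,T(u,v,z))
print('wristcam'); w=viewer.calibration('wrist'); o=monitor.get_obs()
from scipy.spatial.transform import Rotation as Ro
R=Ro.from_rotvec(o['orientation']).as_matrix(); cp=-w['R'].T@w['t']
print(R); print(R.T@(cp-o['tcp_pos'])); print(w['R']@R, w['K'])
E
```

```text
unit fl [0.5165 0.2192 0.008 ]
fr [0.5221 0.0358 0.008 ]
bl [0.6645 0.2217 0.008 ]
br [0.6703 0.042  0.008 ]
shL [0.538  0.2025 0.123 ]
shR [0.5411 0.0406 0.123 ]
stand bl [ 0.5121 -0.1379  0.008 ]
br [ 0.4811 -0.2068  0.008 ]
fr [ 0.3975 -0.1753  0.008 ]
fl [ 0.4271 -0.1023  0.008 ]
handle [ 0.467  -0.1597  0.12  ]
crossbar end [ 0.5293 -0.183   0.143 ]
handle rear [ 0.426  -0.1419  0.123 ]
vial [ 0.4537 -0.369   0.052 ]
holder? [0.3865 0.2912 0.04  ]
rodA [0.5382 0.3966 0.004 ]
rodA [0.555  0.3121 0.004 ]
rodA [0.5238 0.3048 0.004 ]
rodA h [0.4929 0.3246 0.01  ]
rodB [ 0.3377 -0.2187  0.004 ]
rodB [ 0.291 -0.292  0.004]
Bh [ 0.2566 -0.2407  0.01  ]
drape front-left bottom [0.5559 0.0108 0.    ]
drape fr [ 0.4777 -0.3921  0.    ]
drape top [ 0.6306 -0.0237  0.2   ]
tray [0.3555 0.1336 0.02  ]
wristcam
[[ 0.937   0.3493 -0.0007]
 [ 0.3493 -0.937   0.0015]
 [-0.0001 -0.0017 -1.    ]]
[ 0.0835  0.0007 -0.1684]
[[ 0.0001  1.      0.0006]
 [-0.9469  0.0003 -0.3214]
 [-0.3214 -0.0006  0.9469]] [[334.6392   0.     318.0158]
 [  0.     334.6392 202.0362]
 [  0.       0.       1.    ]]
```

```bash
cat >> h.py <<'E'
from scipy.spatial.transform import Rotation as Ro
def tri(L):
    A=np.zeros((3,3));b=np.zeros(3)
    for c,u,v in L:
        o,d=ray(c,u,v); d=d/np.linalg.norm(d); P=np.eye(3)-np.outer(d,d); A+=P;b+=P@o
    X=np.linalg.solve(A,b); return X,[np.linalg.norm(proj(c,X)-[u,v]) for c,u,v in L]
def plan(target,yaw=None,n=None):
    """delta in current tool axes, after optional yaw step"""
    o=monitor.get_obs(); R=Ro.from_rotvec(o['orientation']).as_matrix()
    d=np.array(target)-o['tcp_pos']; cy=np.degrees(np.arctan2(R[1,0],R[0,0]))
    print('clock',round(o['clock'],2),'tcp',o['tcp_pos'],'yaw',cy,'tilt z',R[:,2],'F',o['contact_force'],'w',o['grip_width'])
    print('tool delta',R.T@d)
    if yaw is not None:
        Rt=Ro.from_euler('z',yaw,degrees=True).as_matrix()@np.diag([1,-1,-1.])
        print('turn rotvec deg (tool)',np.degrees(Ro.from_matrix(R.T@Rt).as_rotvec()),' delta in target axes',Rt.T@d)
np.set_printoptions(precision=4,suppress=True)
E
python3 - <<'E'
from h import *
c=np.load('c_top.npy',allow_pickle=True).item(); s=np.load('c_scene.npy',allow_pickle=True).item()
for z in (.1,.15,.2,.25,.3):
    a=onz(c,316.5,125,z); b=onz(c,460,158,z); print(z,a,proj(s,a),b,proj(s,b))
plan([.45,-.155,.30],-21.5)
E
python3 - <<'E'
import cv2
b=cv2.imread('pics/scene0.png'); cv2.imwrite('pics/scene0d.png',cv2.resize(b[60:220,220:420],(800,640))[:600])
E
```

```text
0.1 [ 0.6573 -0.0235  0.1   ] [268.0613 166.5959] [ 0.5531 -0.4683  0.1   ] [392.5304 148.7197]
0.15 [ 0.6435 -0.0238  0.15  ] [269.8825 152.485 ] [ 0.5432 -0.4518  0.15  ] [393.0565 136.5656]
0.2 [ 0.6296 -0.0242  0.2   ] [271.8125 137.5312] [ 0.5333 -0.4354  0.2   ] [393.6155 123.6519]
0.25 [ 0.6158 -0.0245  0.25  ] [273.8614 121.6565] [ 0.5233 -0.419   0.25  ] [394.2105 109.905 ]
0.3 [ 0.6019 -0.0248  0.3   ] [276.0404 104.7732] [ 0.5134 -0.4025  0.3   ] [394.8452  95.2417]
clock 0.1 tcp [ 0.2355 -0.632   0.2061] yaw 20.44449479302768 tilt z [-0.0007  0.0015 -1.    ] F [-0.6381 -0.1569 -0.5965] w 0.08538067463822069
tool delta [ 0.3675 -0.3722 -0.0933]
turn rotvec deg (tool) [-0.0882  0.0418 41.9445]  delta in target axes [ 0.0247 -0.5224 -0.0939]
```

View pics/scene0d.png

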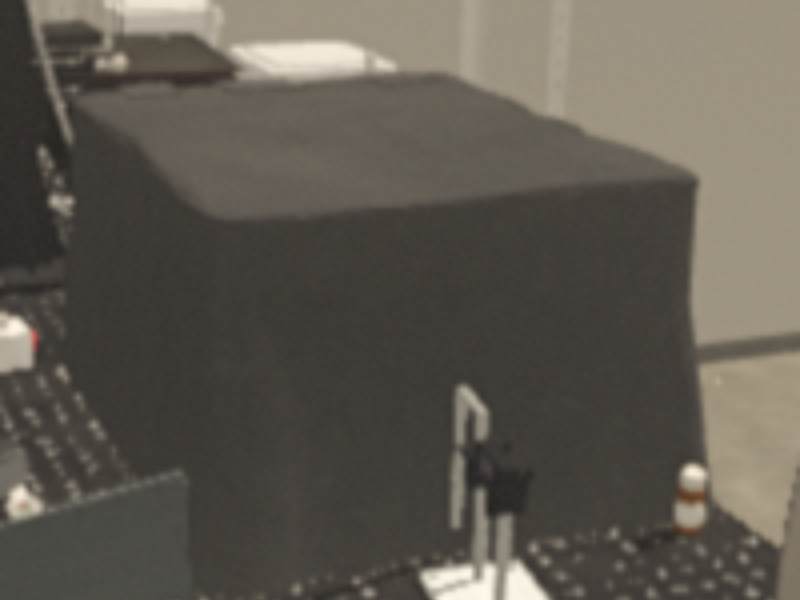

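>>> drive_tool([
  {"linear": [0.041, -0.041, -0.012], "dr": [0, 0, 0], "jaw": 0},
  {"linear": [0.041, -0.041, -0.012], "dr": [0, 0, 0], "jaw": 0},
  {"linear": [0.041, -0.041, -0.012], "dr": [0, 0, 0], "jaw": 0},
  {"linear": [0.041, -0.041, -0.012], "dr": [0, 0, 0], "jaw": 0},
  {"linear": [0.041, -0.041, -0.012], "dr": [0, 0, 0], "jaw": 0},
  {"linear": [0, 0, 0], "dr": [0, 0, 10.5], "jaw": 0},
  {"linear": [0, 0, 0], "dr": [0, 0, 10.5], "jaw": 0},
  {"linear": [0, 0, 0], "dr": [0, 0, 10.5], "jaw": 0},
])

```text
clock: 1.1
tcp_pos: [0.3589, -0.3577, 0.2647]
orientation: [-3.12, 0.324, 0.008]
contact_force: [-0.4, 1.2, -1.1]
grip_width: 0.0852
```

```bash
python3 - <<'E'
from h import *
plan([.45,-.155,.30],-21.5)
E
```

```text
clock 1.1 tcp [ 0.3589 -0.3577  0.2647] yaw -11.84470715471009 tilt z [-0.0042  0.0055 -1.    ] F [-0.3854  1.1923 -1.0751] w 0.08521654744323193
tool delta [ 0.0474 -0.2173 -0.0346]
turn rotvec deg (tool) [-0.2315  0.3234  9.6546]  delta in target axes [ 0.0105 -0.222  -0.0353]
```

>>> drive_tool([
  {"linear": [0.0, 0, 0], "dr": [0, 0, 9.7], "jaw": 0},
  {"linear": [0.002, -0.056, -0.009], "dr": [0, 0, 0], "jaw": 0},
  {"linear": [0.002, -0.056, -0.009], "dr": [0, 0, 0], "jaw": 0},
  {"linear": [0.003, -0.056, -0.009], "dr": [0, 0, 0], "jaw": 0},
  {"linear": [0.003, -0.056, -0.009], "dr": [0, 0, 0], "jaw": 0},
  {"linear": [0, 0, 0], "dr": [0, 0, 0], "jaw": 0},
])

```text
clock: 1.85
tcp_pos: [0.4535, -0.1476, 0.3007]
orientation: [-3.078, 0.602, 0.013]
contact_force: [0.6, -0.4, -0.2]
grip_width: 0.0852
```

```bash
python3 - <<'E'
from h import *
plan([.45,-.155,.30],-21.5)
w=viewer.calibration('wrist'); np.save('c_w1',w,allow_pickle=True); im=save('wrist','w1.png')
E
```

```text
clock 1.85 tcp [ 0.4535 -0.1476  0.3007] yaw -22.141740529656293 tilt z [-0.0068  0.0071 -1.    ] F [ 0.5947 -0.3675 -0.1952] w 0.08521033789664346
tool delta [-0.0005  0.0082  0.0007]
turn rotvec deg (tool) [-0.2333  0.5147 -0.6428]  delta in target axes [-0.0006  0.0082  0.0007]
```

View pics/w1.png

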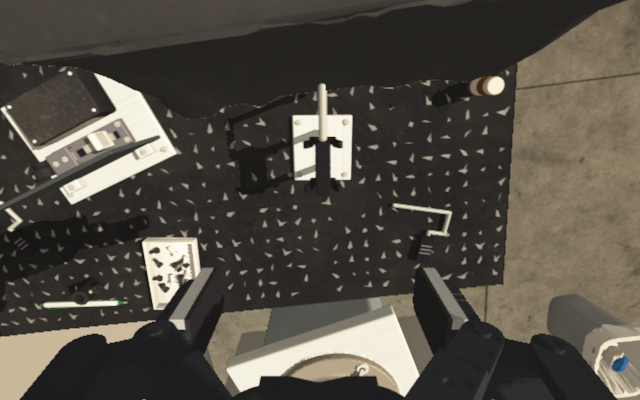

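```bash
python3 - <<'E'
from h import *
a=cv2.imread('pics/w1.png'); cv2.imwrite('pics/w1c.png',cv2.resize(a[70:210,250:400],(640,597),interpolation=cv2.INTER_CUBIC))
cv2.imwrite('pics/w1d.png',cv2.resize(a[60:260,0:200],(600,600),interpolation=cv2.INTER_CUBIC))
cv2.imwrite('pics/w1e.png',cv2.resize(a[190:270,380:480],(750,600),interpolation=cv2.INTER_CUBIC))
E
```

```text
(no output)
```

View pics/w1c.png

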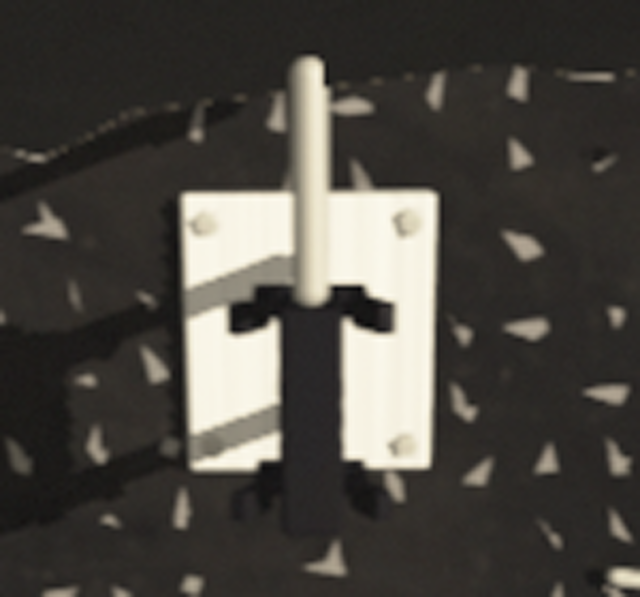

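View pics/w1d.png

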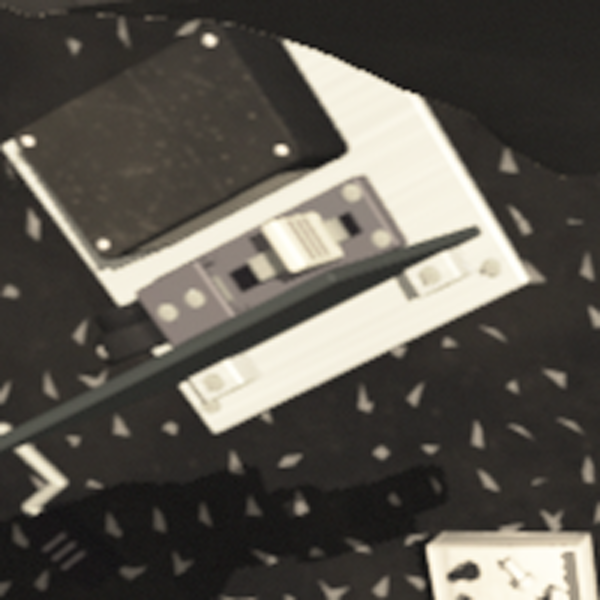

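View pics/w1e.png

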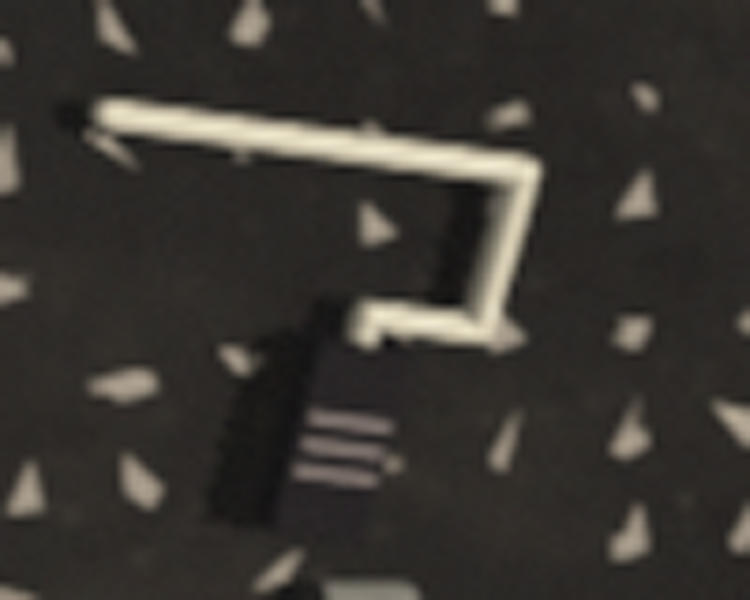

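```bash
python3 - <<'E'
from h import *
c=np.load('c_w1.npy',allow_pickle=True).item()
C=lambda u,v,z: onz(c,250+(u+.5)*150/640-.5,70+(v+.5)*140/597-.5,z)
P=[C(180,193,.008),C(438,190,.008),C(433,468,.008),C(190,468,.008)]
for p in P: print(p)
f=(P[0]+P[1])/2; b=(P[2]+P[3])/2; d=f-b; print('centre',(f+b)/2,'yaw',np.degrees(np.arctan2(d[1],d[0])),'len',np.linalg.norm(d),'w',np.linalg.norm(P[0]-P[1]),np.linalg.norm(P[2]-P[3]),'yaw2',np.degrees(np.arctan2(*(P[0]-P[1])[[1,0]]))-90)
r=C(311,533,.123); e=C(308.5,58,.139); l=C(283,420,.123); rr=C(341,420,.123)
print('rear',r,'tipend',e,'dist',np.linalg.norm((e-r)[:2]),'yaw',np.degrees(np.arctan2((e-r)[1],(e-r)[0])),'hw',np.linalg.norm(l-rr))
u=(e-r)/np.linalg.norm(e-r); print('centre from rear',r+u*.029,'from tip',e-u*.086)
D=lambda u,v,z: onz(c,(u+.5)/3-.5,60+(v+.5)/3-.5,z)
for n,u,v,z in [('fr',537,283,.008),('br',425,95,.008),('fl',215,434,.008),('bl',5,148,.008),('shR top',478,232,.123),('shL',0,443,.123),('box fr',345,152,.046),('padtop',300,235,.052),('pad -y bottom edge', 325,265,.052),('pad r top',318,212,.052),('pad l far',270,228,.052)]:
    print(n,D(u,v,z))
E
```

```text
[ 0.5112 -0.1317  0.008 ]
[ 0.4817 -0.2069  0.008 ]
[ 0.3978 -0.1742  0.008 ]
[ 0.4283 -0.0991  0.008 ]
centre [ 0.4547 -0.153   0.008 ] yaw -21.367850119809997 len 0.08960259236230737 w 0.0807315782678994 0.08107187779033906 yaw2 -21.468178436331357
rear [ 0.427  -0.1411  0.123 ] tipend [ 0.5328 -0.1829  0.139 ] dist 0.11380874302112137 yaw -21.546100535669805 hw 0.014351112213975946
centre from rear [ 0.4537 -0.1517  0.127 ] from tip [ 0.4536 -0.1516  0.127 ]
fr [0.5221 0.0352 0.008 ]
br [0.6129 0.0389 0.008 ]
fl [0.5163 0.219  0.008 ]
bl [0.6641 0.2243 0.008 ]
shR top [ 0.5476 -0.0088  0.123 ]
shL [0.5471 0.195  0.123 ]
box fr [0.5995 0.0629 0.046 ]
padtop [0.5774 0.0954 0.052 ]
pad -y bottom edge [0.563  0.0929 0.052 ]
pad r top [0.5825 0.0832 0.052 ]
pad l far [0.5845 0.1053 0.052 ]
```

```bash
python3 - <<'E'
from h import *
plan([.4541,-.1522,.15],-21.45)
c=np.load('c_w1.npy',allow_pickle=True).item()
for u,v in [(150,115),(320,88),(450,80)]: print(onz(c,u,v,0.0))
E
```

```text
clock 1.9 tcp [ 0.4522 -0.1502  0.3002] yaw -22.35595510080464 tilt z [-0.0083  0.0062 -0.9999] F [ 0.2434 -0.9435  0.2074] w 0.08542747239637286
tool delta [0.004  0.0015 0.1501]
turn rotvec deg (tool) [-0.1534  0.5738 -0.9067]  delta in target axes [0.0025 0.0012 0.1502]
[0.5835 0.0482 0.    ]
[ 0.5285 -0.1794  0.    ]
[ 0.4734 -0.3411  0.    ]
```

>>> drive_tool([
  {"linear": [0.003, 0.001, 0.02], "dr": [-0.2, 0.6, -0.9], "jaw": 0},
  {"linear": [0, 0, 0.04], "dr": [0, 0, 0], "jaw": 0},
  {"linear": [0, 0, 0.04], "dr": [0, 0, 0], "jaw": 0},
  {"linear": [0, 0, 0.04], "dr": [0, 0, 0], "jaw": 0},
  {"linear": [0, 0, 0], "dr": [0, 0, 0], "jaw": 0},
])

```text
clock: 2.52
tcp_pos: [0.4507, -0.1599, 0.1555]
orientation: [3.08, -0.599, -0.002]
contact_force: [0.3, -0.4, 0.2]
grip_width: 0.0853
```

```bash
python3 - <<'E'
from h import *
plan([.4541,-.1522,.09],-21.45)
w=viewer.calibration('wrist'); np.save('c_w2',w,allow_pickle=True); im=save('wrist','w2.png')
save('scene','s2.png')
E
```

```text
clock 2.52 tcp [ 0.4507 -0.1599  0.1555] yaw -22.015317156180366 tilt z [-0.0023 -0.0039 -1.    ] F [ 0.2619 -0.4176  0.2454] w 0.08525203638332109
tool delta [ 0.0003 -0.0087  0.0655]
turn rotvec deg (tool) [ 0.2539  0.0396 -0.5652]  delta in target axes [ 0.0004 -0.0084  0.0655]
```

View pics/w2.png

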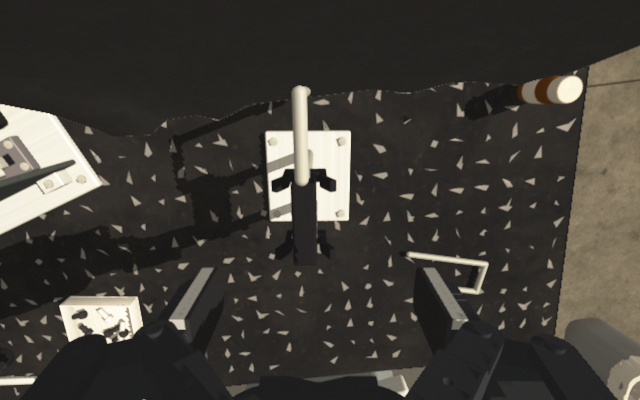

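View pics/s2.png

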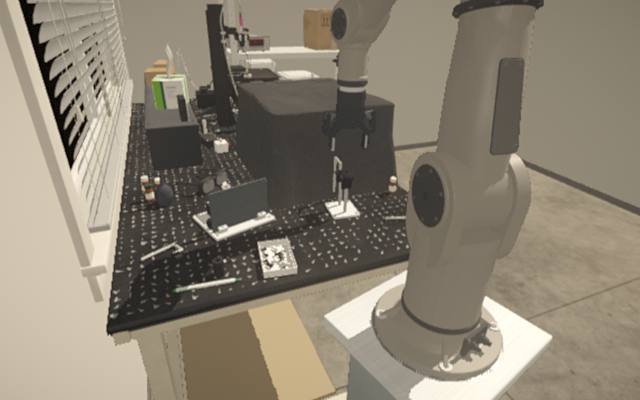

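```bash
python3 - <<'E'
from h import *
a=cv2.imread('pics/w2.png'); cv2.imwrite('pics/w2c.png',cv2.resize(a[75:275,240:370],(390*2//2,600),interpolation=cv2.INTER_CUBIC))
plan([.4541,-.1522,.13],-21.45)
E
```

```text
clock 2.62 tcp [ 0.4537 -0.1602  0.1587] yaw -22.00000942305158 tilt z [ 0.0042 -0.0054 -1.    ] F [-0.8777  0.6108 -0.7222] w 0.08552374025801972
tool delta [-0.0028 -0.0076  0.0286]
turn rotvec deg (tool) [ 0.2005 -0.3377 -0.5506]  delta in target axes [-0.0026 -0.0076  0.0287]
```

View pics/w2c.png

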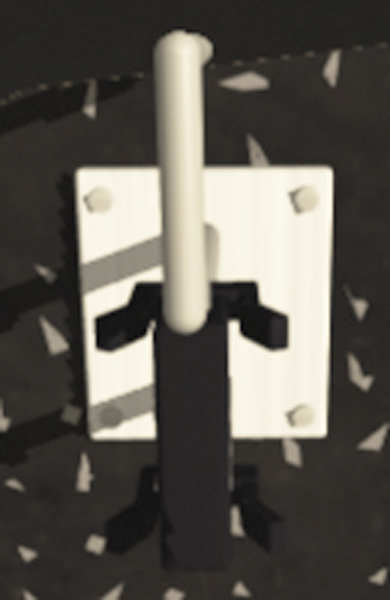

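```bash
python3 - <<'E'
from h import *
c=np.load('c_w2.npy',allow_pickle=True).item()
C=lambda u,v,z: onz(c,240+(u+.5)/3-.5,75+(v+.5)/3-.5,z)
P=[C(76,170,.008),C(332,167,.008),C(328,437,.008),C(90,439,.008)]
f=(P[0]+P[1])/2; b=(P[2]+P[3])/2; d=f-b; print('centre',(f+b)/2,'yaw',np.degrees(np.arctan2(d[1],d[0])),'len',np.linalg.norm(d),np.degrees(np.arctan2(*(P[0]-P[1])[[1,0]]))-90)
r=C(197,568,.123);e=C(180,35,.141);u=(e-r)/np.linalg.norm(e-r); print(r,e,np.linalg.norm(e-r),np.degrees(np.arctan2(u[1],u[0])),r+u*.029,e-u*.086,'hw',np.linalg.norm(C(157,450,.123)-C(230,450,.123)))
E
```

```text
centre [ 0.4551 -0.1523  0.008 ] yaw -21.497879502045567 len 0.08992037026954068 -21.372438860901468
[ 0.4272 -0.1412  0.123 ] [ 0.5328 -0.1829  0.141 ] 0.11493101567242996 -21.525853568813794 [ 0.4538 -0.1518  0.1275] [ 0.4538 -0.1517  0.1275] hw 0.01578306956790172
```

>>> drive_tool([
  {"linear": [-0.003, -0.008, 0.01], "dr": [0.2, -0.3, -0.5], "jaw": 0},
  {"linear": [0, 0, 0], "dr": [0, 0, 0], "jaw": 0},
  {"linear": [0, 0, 0], "dr": [0, 0, 0], "jaw": 0},
])

```text
clock: 3.0
tcp_pos: [0.4565, -0.1521, 0.1516]
orientation: [3.086, -0.586, 0.011]
contact_force: [0.7, -0.4, -0.0]
grip_width: 0.0853
```

```bash
python3 - <<'E'
from h import *
plan([.4541,-.152,.09],-21.5)
E
```

```text
clock 3.0 tcp [ 0.4565 -0.1521  0.1516] yaw -21.49735468387534 tilt z [ 0.0067 -0.0018 -1.    ] F [ 0.6891 -0.4182 -0.0317] w 0.08525706896128486
tool delta [-0.0027  0.0009  0.0616]
turn rotvec deg (tool) [-0.0436 -0.3953  0.0028]  delta in target axes [-0.0023  0.0008  0.0616]
```

>>> drive_tool([
  {"linear": [-0.002, 0.001, 0.02], "dr": [0, -0.4, 0], "jaw": 0},
  {"linear": [0, 0, 0.02], "dr": [0, 0, 0], "jaw": 0},
  {"linear": [0, 0, 0.015], "dr": [0, 0, 0], "jaw": 0},
  {"linear": [0, 0, 0], "dr": [0, 0, 0], "jaw": 0},
])

```text
clock: 3.5
tcp_pos: [0.4566, -0.1528, 0.0974]
orientation: [-3.086, 0.585, -0.008]
contact_force: [-0.4, 0.6, 0.5]
grip_width: 0.0851
```

```bash
python3 - <<'E'
from h import *
plan([.4541,-.152,.09],-21.5)
E
```

```text
clock 3.5 tcp [ 0.4566 -0.1528  0.0974] yaw -21.481285290891645 tilt z [ 0.0048 -0.0008 -1.    ] F [-0.4353  0.5751  0.4643] w 0.0851378644282954
tool delta [-0.0026  0.0002  0.0074]
turn rotvec deg (tool) [-0.0603 -0.2707  0.0189]  delta in target axes [-0.0026  0.0002  0.0074]
```

>>> drive_tool([
  {"linear": [-0.0025, 0, 0.007], "dr": [0, -0.3, 0], "jaw": 0},
  {"linear": [0, 0, 0], "dr": [0, 0, 0], "jaw": 0},
])

```text
clock: 3.75
tcp_pos: [0.4549, -0.152, 0.0909]
orientation: [-3.086, 0.585, -0.001]
contact_force: [-0.1, -0.3, 0.1]
grip_width: 0.0852
```

```bash
python3 - <<'E'
from h import *
plan([.4541,-.152,.09],-21.5)
E
```

```text
clock 3.75 tcp [ 0.4549 -0.152   0.0909] yaw -21.482240707602195 tilt z [ 0.0011  0.0009 -1.    ] F [-0.1041 -0.2739  0.0859] w 0.08523122454167303
tool delta [-0.0007  0.0003  0.0009]
turn rotvec deg (tool) [-0.0676 -0.0388  0.0178]  delta in target axes [-0.0007  0.0003  0.0009]
```

>>> drive_tool([
  {"linear": [0, 0, 0], "dr": [0, 0, 0], "jaw": 0.7},
  {"linear": [0, 0, 0], "dr": [0, 0, 0], "jaw": 0.9},
  {"linear": [0, 0, 0], "dr": [0, 0, 0], "jaw": 1},
  {"linear": [0, 0, 0], "dr": [0, 0, 0], "jaw": 1},
  {"linear": [0, 0, 0], "dr": [0, 0, 0], "jaw": 1},
  {"linear": [0, 0, 0], "dr": [0, 0, 0], "jaw": 1},
], force=110)

```text
clock: 4.5
tcp_pos: [0.4558, -0.1521, 0.0924]
orientation: [-3.086, 0.585, -0.005]
contact_force: [-0.2, 0.5, -0.6]
grip_width: 0.0116
```

```bash
python3 - <<'E'
from h import *
plan([.4541,-.152,.09],-21.5); print(monitor.get_obs()['moment'])
E
```

```text
clock 4.5 tcp [ 0.4558 -0.1521  0.0924] yaw -21.48653667478859 tilt z [ 0.0031  0.0002 -1.    ] F [-0.2437  0.4692 -0.6042] w 0.011643327471839918
tool delta [-0.0016  0.0005  0.0024]
turn rotvec deg (tool) [-0.0773 -0.1629  0.0136]  delta in target axes [-0.0016  0.0005  0.0024]
[0.0013 0.0274 0.0047]
```

>>> drive_tool([
  {"linear": [0, 0, 0], "dr": [0, 0, 0], "jaw": 1},
])

```text
clock: 4.62
tcp_pos: [0.4558, -0.1521, 0.0924]
orientation: [-3.086, 0.585, -0.005]
contact_force: [0.0, -0.6, 1.4]
grip_width: 0.0123
```

```bash
python3 - <<'E'
from h import *
plan([.4541,-.152,.09],-21.5); print(monitor.get_obs()['moment'])
save('wrist','w3.png')
plan([.4541,-.152,.09],-21.5); print(monitor.get_obs()['moment'])
E
```

```text
clock 4.62 tcp [ 0.4558 -0.1521  0.0924] yaw -21.485612735965663 tilt z [ 0.0032  0.0002 -1.    ] F [ 0.0458 -0.6418  1.3587] w 0.012304305521532818
tool delta [-0.0016  0.0005  0.0024]
turn rotvec deg (tool) [-0.0792 -0.1658  0.0145]  delta in target axes [-0.0016  0.0005  0.0024]
[0.0804 0.0665 0.0756]
clock 4.67 tcp [ 0.4558 -0.1521  0.0924] yaw -21.485191099134905 tilt z [ 0.0032  0.0002 -1.    ] F [-0.4702  0.5862  1.3046] w 0.01183814508120809
tool delta [-0.0016  0.0005  0.0024]
turn rotvec deg (tool) [-0.0792 -0.1634  0.0149]  delta in target axes [-0.0016  0.0005  0.0024]
[0.0248 0.0868 0.0164]
```

View pics/w3.png

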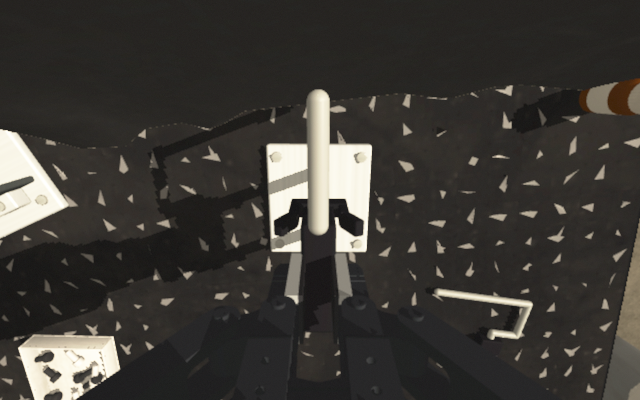

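>>> drive_tool([
  {"linear": [0, 0, -0.012], "dr": [0, 0, 0], "jaw": 1},
  {"linear": [0, 0, -0.025], "dr": [0, 0, 0], "jaw": 1},
  {"linear": [0, 0, -0.035], "dr": [0, 0, 0], "jaw": 1},
  {"linear": [0, 0, -0.045], "dr": [0, 0, 0], "jaw": 1},
  {"linear": [0, 0, -0.045], "dr": [0, 0, 0], "jaw": 1},
  {"linear": [0, 0, 0], "dr": [0, 0, 0], "jaw": 1},
])

```text
clock: 5.42
tcp_pos: [0.4537, -0.1517, 0.2609]
orientation: [-3.085, 0.585, -0.001]
contact_force: [-0.3, 0.8, -2.3]
grip_width: 0.0116
```

```bash
python3 - <<'E'
from h import *
plan([.494,.066,.25],1.85); print(monitor.get_obs()['moment'])
save('wrist','w4.png')
E
```

```text
clock 5.42 tcp [ 0.4537 -0.1517  0.2609] yaw -21.45596980817103 tilt z [ 0.0007  0.0014 -1.    ] F [-0.3169  0.7708 -2.2837] w 0.011630643883036126
tool delta [-0.0422 -0.2173  0.0112]
turn rotvec deg (tool) [ -0.086   -0.0245 -23.306 ]  delta in target axes [ 0.0473 -0.2163  0.0109]
[-0.0291  0.0217  0.029 ]
```

View pics/w4.png

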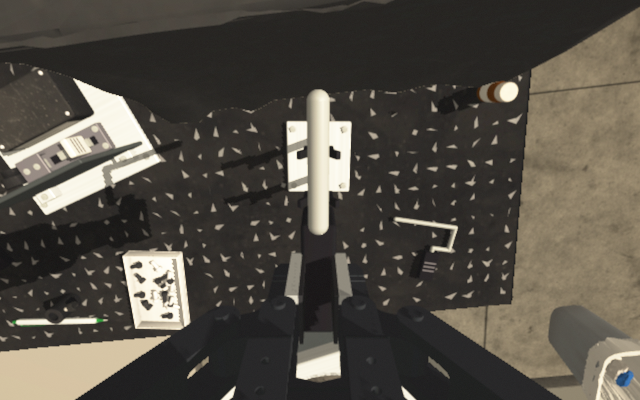

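>>> drive_tool([
  {"linear": [0, 0, 0], "dr": [0, 0, -8], "jaw": 1},
  {"linear": [0, -0.03, 0], "dr": [0, 0, -8], "jaw": 1},
  {"linear": [0, -0.045, 0], "dr": [0, 0, -7], "jaw": 1},
  {"linear": [0.005, -0.05, 0], "dr": [0, 0, 0], "jaw": 1},
  {"linear": [0.01, -0.05, 0], "dr": [0, 0, 0], "jaw": 1},
  {"linear": [0.015, -0.03, 0.005], "dr": [0, 0, 0], "jaw": 1},
  {"linear": [0, 0, 0], "dr": [0, 0, 0], "jaw": 1},
  {"linear": [0, 0, 0], "dr": [0, 0, 0], "jaw": 1},
])

```text
clock: 6.48
tcp_pos: [0.4795, 0.0578, 0.2419]
orientation: [-3.137, -0.06, 0.04]
contact_force: [-0.1, 0.3, -1.6]
grip_width: 0.012
```

```bash
python3 - <<'E'
from h import *
plan([.494,.066,.25],1.85); print(monitor.get_obs()['moment'])
w=viewer.calibration('wrist'); np.save('c_w5',w,allow_pickle=True)
save('wrist','w5.png')
E
```

```text
clock 6.47 tcp [0.4795 0.0578 0.2419] yaw 2.1876679811847812 tilt z [-0.0257  0.0028 -0.9997] F [-0.1384  0.2686 -1.6217] w 0.011981216148488197
tool delta [ 0.0146 -0.0077 -0.0084]
turn rotvec deg (tool) [-0.2127  1.4658  0.3349]  delta in target axes [ 0.0148 -0.0077 -0.0081]
[-0.0373 -0.0678  0.0464]
```

View pics/w5.png

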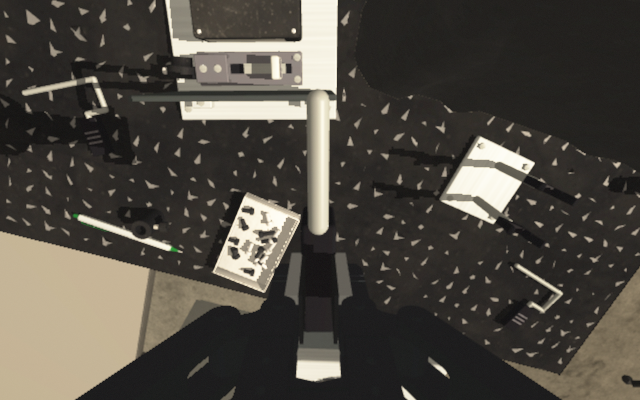

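```bash
python3 - <<'E'
from h import *
a=cv2.imread('pics/w5.png'); cv2.imwrite('pics/w5c.png',cv2.resize(a[0:130,130:350],(792,468),interpolation=cv2.INTER_CUBIC))
E
```

```text
(no output)
```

View pics/w5c.png

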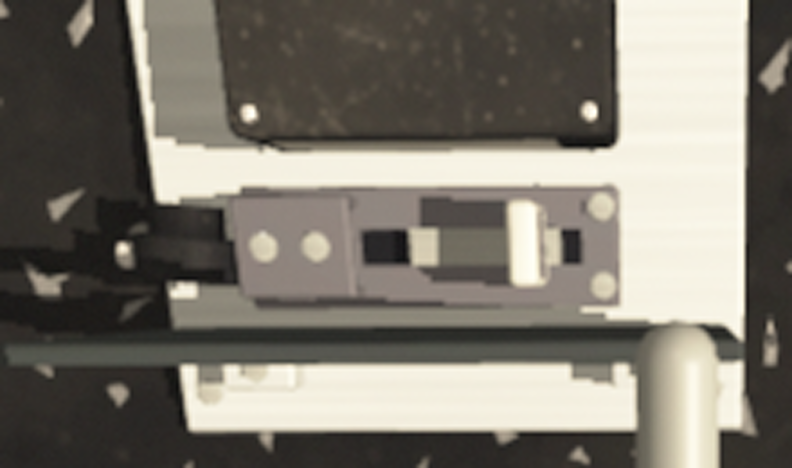

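```bash
python3 - <<'E'
from h import *
c=np.load('c_w5.npy',allow_pickle=True).item()
print('cam',-c['R'].T@c['t'])
C=lambda u,v,z: onz(c,130+(u+.5)/3.6-.5,(v+.5)/3.6-.5,z)
fr=C(745,430,.008); fl=C(190,431,.008)
d=fl-fr; print(fr,fl,np.linalg.norm(d)); 
for n,u,v,z in [('track br',619,187,.018),('track fr',619,303,.018),('cover bl',235,197,.032),('cover fl',245,295,.032),('cover br',350,197,.032),('box fr',617,147,.046),('box fl',238,132,.046),('shield top back L',5,345,.123),('sh top front L',5,362,.123),('R',742,345,.123),('pad top bl',508,200,.052),('pad top br',532,200,.052),('pad fl',510,286,.052),('pad fr',537,286,.052),('mid R plate',747,200,.008)]:
    print(n,C(u,v,z))
E
```

```text
cam [0.5674 0.0601 0.4082]
[0.524  0.0386 0.008 ] [0.5167 0.2188 0.008 ] 0.180352708118535
track br [0.5938 0.0804 0.018 ]
track fr [0.5614 0.0797 0.018 ]
cover bl [0.5861 0.1897 0.032 ]
cover fl [0.5596 0.1891 0.032 ]
cover br [0.5873 0.1567 0.032 ]
box fr [0.6018 0.0797 0.046 ]
box fl [0.6016 0.1826 0.046 ]
shield top back L [0.5487 0.2132 0.123 ]
sh top front L [0.545  0.2137 0.123 ]
R [0.5551 0.0465 0.123 ]
pad top bl [0.5871 0.1087 0.052 ]
pad top br [0.5874 0.1022 0.052 ]
pad fl [0.5652 0.1084 0.052 ]
pad fr [0.5655 0.1009 0.052 ]
mid R plate [0.5923 0.0419 0.008 ]
```

```bash
cat >> h.py <<'E'
U0=np.array([.595,.1317,0]); UY=2.0
RU=Ro.from_euler('z',UY,degrees=True).as_matrix()
U=lambda x,y,z: U0+RU@np.array([x,y,z])
def tip():
    o=monitor.get_obs(); R=Ro.from_rotvec(o['orientation']).as_matrix()
    p=o['tcp_pos']+R@np.array([.0804,0,.081-.0166]); return RU.T@(p-U0)
E
python3 - <<'E'
from h import *
c=np.load('c_w5.npy',allow_pickle=True).item()
o=monitor.get_obs(); R=Ro.from_rotvec(o['orientation']).as_matrix()
for x,z in [(.0804+.004,-.0466),(.0804+.0028,-.0494),(.036-.0016-.004,-.0466),(.036-.0016-.0028,-.0494)]:
    print(proj(c,np.array([.4795,.0578,.2419])+Ro.from_rotvec([-3.137,-.06,.04]).as_matrix()@[x,0,z]))
plan(U(-.1004,-.050,.25),2.0); print(tip())
E
```

```text
[317.1303  86.0006]
[317.1101  89.7118]
[317.2447 230.3503]
[317.2245 230.4062]
clock 6.53 tcp [0.4795 0.0578 0.242 ] yaw 2.166616566257583 tilt z [-0.0255  0.003  -0.9997] F [-0.6467 -0.2706 -3.39  ] w 0.012045735498495259
tool delta [ 0.0175 -0.0198 -0.0083]
turn rotvec deg (tool) [-0.2253  1.4547  0.1637]  delta in target axes [ 0.0176 -0.0198 -0.008 ]
[-0.0393 -0.0694  0.1756]
```

>>> drive_tool([
  {"linear": [0.01, -0.01, -0.008], "dr": [-0.2, 1.4, 0.1], "jaw": 1},
  {"linear": [0.009, -0.01, 0], "dr": [0, 0, 0], "jaw": 1},
  {"linear": [0, 0, 0], "dr": [0, 0, 0], "jaw": 1},
  {"linear": [0, 0, 0], "dr": [0, 0, 0], "jaw": 1},
])

```text
clock: 7.02
tcp_pos: [0.4993, 0.0778, 0.2505]
orientation: [3.141, 0.051, 0.002]
contact_force: [-0.7, -0.4, -1.9]
grip_width: 0.0119
```

```bash
sed -i 's/\[.0804,0,.081/[.079,0,.081/' h.py; python3 - <<'E'
from h import *
plan(U(-.099,-.050,.0964),2.0); print(tip())
w=viewer.calibration('wrist'); np.save('c_w6',w,allow_pickle=True)
a=save('wrist','w6.png'); a=cv2.imread('pics/w6.png');cv2.imwrite('pics/w6c.png',cv2.resize(a[0:200,120:420],(780,520),interpolation=cv2.INTER_CUBIC))
E
```

```text
clock 7.03 tcp [0.4993 0.0778 0.2505] yaw 1.8480379875557906 tilt z [ 0.0012 -0.0002 -1.    ] F [-0.729  -0.3643 -1.9263] w 0.01191700029439515
tool delta [-0.0016 -0.0006  0.1541]
turn rotvec deg (tool) [ 0.0159 -0.0656 -0.152 ]  delta in target axes [-0.0015 -0.0005  0.1541]
[-0.0185 -0.0508  0.1862]
```

View pics/w6c.png

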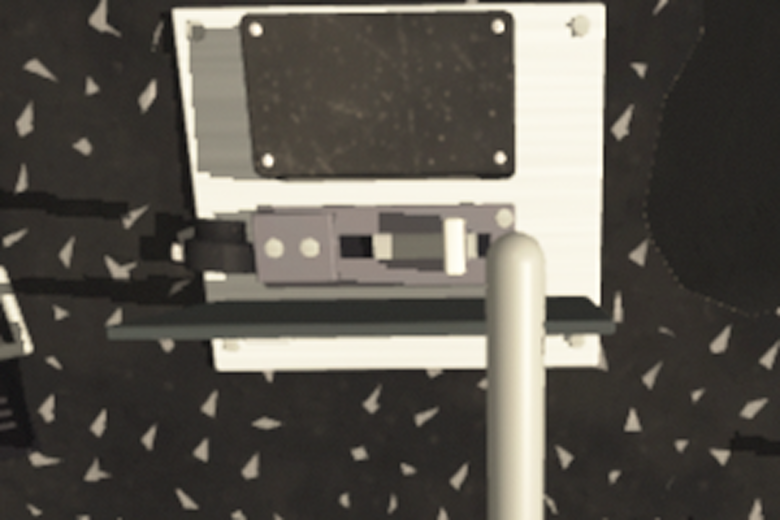

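```bash
python3 - <<'E'
from h import *
c=np.load('c_w6.npy',allow_pickle=True).item()
C=lambda u,v,z: onz(c,120+(u+.5)/2.6-.5,(v+.5)/2.6-.5,z)
P=[C(173,8,.008),C(606,4,.008),C(600,362,.008),C(215,370,.008)]
for p in P: print(p)
print('centre',sum(P)/4)
d=(P[0]+P[3]-P[1]-P[2])/2; print(np.degrees(np.arctan2(-d[0],d[1])),np.linalg.norm(d)); d=(P[0]+P[1]-P[2]-P[3])/2; print(np.degrees(np.arctan2(d[1],d[0])),np.linalg.norm(d))
for n,u,v in [('pad',446,219),('pad',466,219),('pad',446,273),('pad',466,273)]: print(RU.T@(C(u,v,.052)-U0))
for n,u,v in [('shL b',118,318),('shL f',110,338),('shR b',612,308),('f',614,330)]: print(RU.T@(C(u,v,.123)-U0))
E
```

```text
[0.666  0.2252 0.008 ]
[0.6733 0.0457 0.008 ]
[0.5262 0.0389 0.008 ]
[0.5166 0.2195 0.008 ]
centre [0.5955 0.1323 0.008 ]
2.6764189283113278 0.18028414397315182
2.4236744368152623 0.14838959992739797
[-0.0092 -0.0233  0.052 ]
[-0.0092 -0.0313  0.052 ]
[-0.0298 -0.0227  0.052 ]
[-0.0299 -0.0308  0.052 ]
[-0.0409  0.0812  0.123 ]
[-0.0474  0.0848  0.123 ]
[-0.0381 -0.0829  0.123 ]
[-0.0452 -0.0838  0.123 ]
```

>>> drive_tool([
  {"linear": [-0.0015, 0, 0.03], "dr": [0, 0, -0.3], "jaw": 1},
  {"linear": [0, 0, 0.03], "dr": [0, 0, 0], "jaw": 1},
  {"linear": [0, 0, 0.03], "dr": [0, 0, 0], "jaw": 1},
  {"linear": [0, 0, 0], "dr": [0, 0, 0], "jaw": 1},
])

```text
clock: 7.58
tcp_pos: [0.4983, 0.0764, 0.1589]
orientation: [3.14, 0.056, 0.004]
contact_force: [0.7, 0.6, -1.5]
grip_width: 0.0118
```

```bash
sed -i 's/U0=.*/U0=np.array([.5953,.132,0]); UY=2.3/' h.py; python3 - <<'E'
from h import *
plan(U(-.099,-.050,.0964),2.3); print(tip())
E
```

```text
clock 7.58 tcp [0.4983 0.0764 0.1589] yaw 2.038097148697447 tilt z [ 0.0027 -0.0007 -1.    ] F [ 0.6754  0.609  -1.4871] w 0.01181106476048423
tool delta [-0.     -0.0017  0.0625]
turn rotvec deg (tool) [ 0.0486 -0.1541 -0.262 ]  delta in target axes [ 0.0001 -0.0017  0.0625]
[-0.02   -0.0521  0.0948]
```

>>> drive_tool([
  {"linear": [0, -0.001, 0.025], "dr": [0, -0.1, -0.3], "jaw": 1},
  {"linear": [0, 0, 0.02], "dr": [0, 0, 0], "jaw": 1},
  {"linear": [0, 0, 0.01], "dr": [0, 0, 0], "jaw": 1},
  {"linear": [0, 0, 0], "dr": [0, 0, 0], "jaw": 1},
  {"linear": [0, 0, 0], "dr": [0, 0, 0], "jaw": 1},
])

```text
clock: 8.2
tcp_pos: [0.5032, 0.0777, 0.1087]
orientation: [3.141, 0.062, 0.015]
contact_force: [-0.7, 0.4, -1.4]
grip_width: 0.0116
```

```bash
python3 - <<'E'
from h import *
plan(U(-.099,-.050,.0964),2.3); print(tip())
w=viewer.calibration('wrist'); np.save('c_w7',w,allow_pickle=True)
save('scene','s7.png');save('wrist','w7.png'); a=cv2.imread('pics/w7.png');cv2.imwrite('pics/w7c.png',cv2.resize(a[0:240,160:480],(800,600),interpolation=cv2.INTER_CUBIC))
a=cv2.imread('pics/s7.png');cv2.imwrite('pics/s7c.png',cv2.resize(a[80:260,150:390],(800,600),interpolation=cv2.INTER_CUBIC))
E
```

```text
clock 8.2 tcp [0.5032 0.0777 0.1087] yaw 2.245776921186483 tilt z [ 0.0098  0.0002 -1.    ] F [-0.661   0.3676 -1.4199] w 0.011603419517384667
tool delta [-0.0049 -0.0006  0.0122]
turn rotvec deg (tool) [ 0.0118 -0.5593 -0.0543]  delta in target axes [-0.0048 -0.0006  0.0123]
[-0.0146 -0.0507  0.0451]
```

View pics/w7c.png

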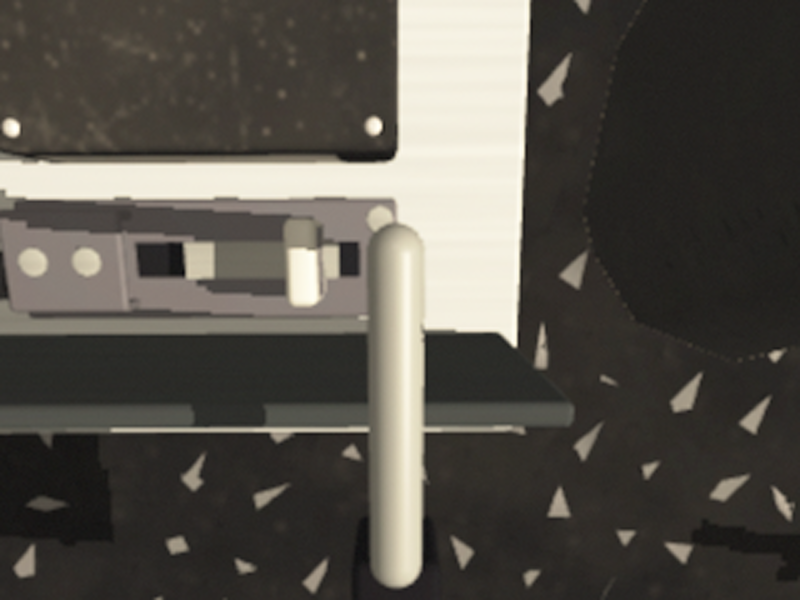

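View pics/s7c.png

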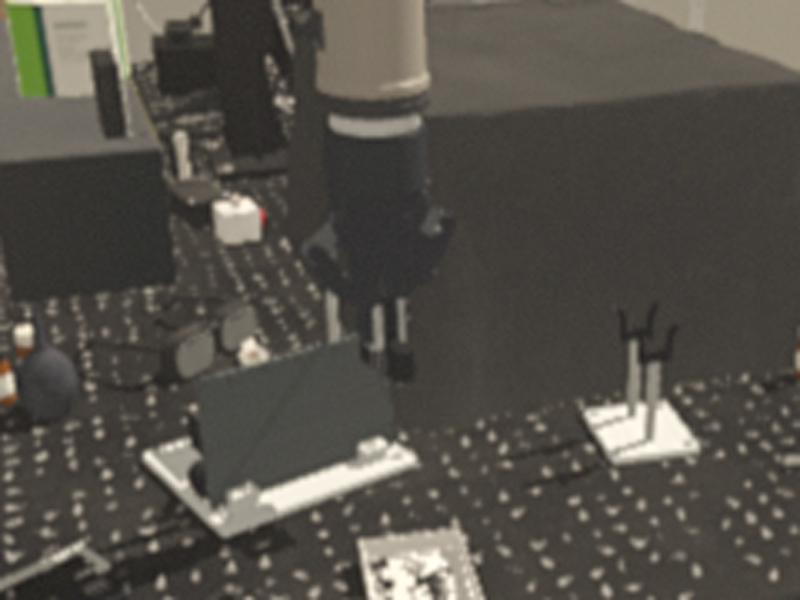

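>>> drive_tool([
  {"linear": [-0.005, 0, 0.006], "dr": [0, -0.5, 0], "jaw": 1},
  {"linear": [0, 0, 0.005], "dr": [0, 0, 0], "jaw": 1},
  {"linear": [0, 0, 0], "dr": [0, 0, 0], "jaw": 1},
])

```text
clock: 8.68
tcp_pos: [0.498, 0.0774, 0.0974]
orientation: [3.141, 0.061, 0.002]
contact_force: [-0.4, -0.1, -3.0]
grip_width: 0.0114
```

```bash
python3 - <<'E'
from h import *
plan(U(-.099,-.050,.0964),2.3); print(tip())
E
```

```text
clock 8.68 tcp [0.498  0.0774 0.0974] yaw 2.243417268232554 tilt z [ 0.0014 -0.0002 -1.    ] F [-0.4057 -0.1225 -2.9746] w 0.011423621742673917
tool delta [ 0.0004 -0.0007  0.001 ]
turn rotvec deg (tool) [ 0.017  -0.0797 -0.0566]  delta in target axes [ 0.0004 -0.0007  0.001 ]
[-0.0203 -0.0508  0.0331]
```

>>> drive_tool([
  {"linear": [0, -0.003, 0], "dr": [0, 0, 0], "jaw": 1},
  {"linear": [0, -0.003, 0], "dr": [0, 0, 0], "jaw": 1},
  {"linear": [0, -0.002, 0], "dr": [0, 0, 0], "jaw": 1},
])

```text
clock: 9.05
tcp_pos: [0.4978, 0.086, 0.0974]
orientation: [3.141, 0.061, 0.002]
contact_force: [0.2, -0.2, -2.0]
grip_width: 0.0117
```

```bash
python3 - <<'E'
from h import *
plan(U(-.099,-.040,.0964),2.3); print(tip(),monitor.get_obs()['moment'])
E
```

```text
clock 9.05 tcp [0.4978 0.086  0.0974] yaw 2.2387175903884025 tilt z [ 0.0014 -0.0001 -1.    ] F [ 0.1552 -0.2086 -1.972 ] w 0.011685571053076325
tool delta [ 0.0003 -0.002   0.001 ]
turn rotvec deg (tool) [ 0.007  -0.0802 -0.0613]  delta in target axes [ 0.0003 -0.002   0.001 ]
[-0.0202 -0.0421  0.0331] [-0.013  -0.0136 -0.0058]
```

>>> drive_tool([
  {"linear": [0, -0.002, 0], "dr": [0, 0, 0], "jaw": 1},
  {"linear": [0, -0.002, 0], "dr": [0, 0, 0], "jaw": 1},
  {"linear": [0, -0.0015, 0], "dr": [0, 0, 0], "jaw": 1},
])

```text
clock: 9.43
tcp_pos: [0.4977, 0.0922, 0.0976]
orientation: [3.141, 0.062, 0.003]
contact_force: [-0.3, -1.2, -3.1]
grip_width: 0.0117
```

>>> drive_tool([
  {"linear": [0, -0.0015, 0], "dr": [0, 0, 0], "jaw": 1},
  {"linear": [0, -0.0015, 0], "dr": [0, 0, 0], "jaw": 1},
])

```text
clock: 9.68
tcp_pos: [0.4975, 0.0951, 0.0976]
orientation: [3.141, 0.061, 0.002]
contact_force: [0.1, -1.2, -2.6]
grip_width: 0.0119
```

>>> drive_tool([
  {"linear": [0, -0.0015, 0], "dr": [0, 0, 0], "jaw": 1},
  {"linear": [0, -0.0015, 0], "dr": [0, 0, 0], "jaw": 1},
])

```text
clock: 9.93
tcp_pos: [0.4974, 0.0972, 0.0975]
orientation: [3.14, 0.06, 0.002]
contact_force: [-0.3, -1.1, -1.9]
grip_width: 0.012
```

```bash
python3 - <<'E'
from h import *
plan(U(-.099,-.030,.0964),2.3); print(tip(),monitor.get_obs()['moment'])
E
```

```text
clock 9.93 tcp [0.4974 0.0972 0.0975] yaw 2.1766220002432526 tilt z [ 0.0012 -0.0015 -1.    ] F [-0.3168 -1.0724 -1.9351] w 0.012003372371999079
tool delta [ 0.0003 -0.0008  0.0011]
turn rotvec deg (tool) [ 0.087  -0.0637 -0.1234]  delta in target axes [ 0.0003 -0.0008  0.0011]
[-0.0202 -0.0311  0.0332] [-0.4522 -0.0302 -0.1234]
```

>>> drive_tool([
  {"linear": [0, -0.0015, 0], "dr": [0, 0, 0], "jaw": 1},
  {"linear": [0, -0.0015, 0], "dr": [0, 0, 0], "jaw": 1},
  {"linear": [0, -0.0015, 0], "dr": [0, 0, 0], "jaw": 1},
])

```text
clock: 10.3
tcp_pos: [0.4971, 0.1015, 0.0975]
orientation: [3.139, 0.058, 0.001]
contact_force: [-0.1, -1.5, -1.4]
grip_width: 0.0121
```

>>> drive_tool([
  {"linear": [0, -0.0015, 0], "dr": [0, 0, 0], "jaw": 1},
  {"linear": [0, -0.0015, 0], "dr": [0, 0, 0], "jaw": 1},
])

```text
clock: 10.55
tcp_pos: [0.497, 0.1047, 0.0974]
orientation: [3.139, 0.059, 0.001]
contact_force: [-0.1, -2.1, -1.7]
grip_width: 0.0115
```

```bash
python3 - <<'E'
from h import *
plan(U(-.099,-.030,.0964),2.3); print(tip(),monitor.get_obs()['moment'])
E
```

```text
clock 10.55 tcp [0.497  0.1047 0.0974] yaw 2.138094719040452 tilt z [ 0.0009 -0.002  -1.    ] F [-0.0648 -2.0696 -1.7341] w 0.011466255925766541
tool delta [0.0004 0.0067 0.0011]
turn rotvec deg (tool) [ 0.1191 -0.0471 -0.162 ]  delta in target axes [0.0003 0.0067 0.001 ]
[-0.0203 -0.0237  0.0331] [-0.4672 -0.0299 -0.11  ]
```

>>> drive_tool([
  {"linear": [0, -0.0012, 0], "dr": [0, 0, 0], "jaw": 1},
  {"linear": [0, -0.0012, 0], "dr": [0, 0, 0], "jaw": 1},
])

```text
clock: 10.8
tcp_pos: [0.4969, 0.1074, 0.0974]
orientation: [3.139, 0.059, 0.001]
contact_force: [0.2, -1.1, -1.7]
grip_width: 0.012
```

>>> drive_tool([
  {"linear": [0, -0.001, 0], "dr": [0, 0, 0], "jaw": 1},
  {"linear": [0, -0.001, 0], "dr": [0, 0, 0], "jaw": 1},
])

```text
clock: 11.05
tcp_pos: [0.4968, 0.1095, 0.0974]
orientation: [3.139, 0.059, 0.001]
contact_force: [0.2, -1.6, -0.8]
grip_width: 0.0115
```

>>> drive_tool([
  {"linear": [0, -0.001, 0], "dr": [0, 0, 0], "jaw": 1},
  {"linear": [0, -0.001, 0], "dr": [0, 0, 0], "jaw": 1},
])

```text
clock: 11.3
tcp_pos: [0.4967, 0.1116, 0.0974]
orientation: [3.139, 0.059, 0.001]
contact_force: [-1.0, -2.2, -2.0]
grip_width: 0.0116
```

>>> drive_tool([
  {"linear": [0, -0.001, 0], "dr": [0, 0, 0], "jaw": 1},
  {"linear": [0, -0.001, 0], "dr": [0, 0, 0], "jaw": 1},
])

```text
clock: 11.55
tcp_pos: [0.4966, 0.1137, 0.0974]
orientation: [3.139, 0.059, 0.001]
contact_force: [-0.5, -1.8, -1.4]
grip_width: 0.012
```

>>> drive_tool([
  {"linear": [0, -0.001, 0], "dr": [0, 0, 0], "jaw": 1},
  {"linear": [0, -0.001, 0], "dr": [0, 0, 0], "jaw": 1},
])

```text
clock: 11.8
tcp_pos: [0.4965, 0.1159, 0.0974]
orientation: [3.139, 0.059, 0.001]
contact_force: [-0.9, 0.3, -1.2]
grip_width: 0.0117
```

>>> drive_tool([
  {"linear": [0, -0.001, 0], "dr": [0, 0, 0], "jaw": 1},
  {"linear": [0, -0.001, 0], "dr": [0, 0, 0], "jaw": 1},
])

```text
clock: 12.05
tcp_pos: [0.4963, 0.1176, 0.0974]
orientation: [3.138, 0.058, 0.001]
contact_force: [-0.6, -3.1, -0.9]
grip_width: 0.0119
```

>>> drive_tool([
  {"linear": [0, -0.001, 0], "dr": [0, 0, 0], "jaw": 1},
  {"linear": [0, -0.001, 0], "dr": [0, 0, 0], "jaw": 1},
])

```text
clock: 12.3
tcp_pos: [0.4961, 0.1184, 0.0972]
orientation: [3.137, 0.056, -0.0]
contact_force: [-0.5, -4.5, -0.6]
grip_width: 0.0119
```

```bash
python3 - <<'E'
from h import *
plan(U(-.099,-.030,.0964),2.3); print(tip(),monitor.get_obs()['moment'])
E
```

```text
clock 12.3 tcp [0.4961 0.1184 0.0972] yaw 2.0407216592355617 tilt z [-0.0001 -0.0041 -1.    ] F [-0.4757 -4.482  -0.5586] w 0.011913219672661322
tool delta [0.0007 0.0204 0.0009]
turn rotvec deg (tool) [ 0.237   0.0173 -0.2592]  delta in target axes [0.0006 0.0204 0.0008]
[-0.0207 -0.0102  0.0328] [-1.1972  0.0359 -0.2565]
```

>>> drive_tool([
  {"linear": [0, -0.001, 0], "dr": [0, 0, 0], "jaw": 1},
])

```text
clock: 12.42
tcp_pos: [0.4961, 0.1189, 0.0972]
orientation: [3.136, 0.055, -0.001]
contact_force: [0.2, -3.4, -1.4]
grip_width: 0.0118
```

```bash
python3 - <<'E'
from h import *
plan(U(-.099,-.030,.0964),2.3); print(tip(),monitor.get_obs()['moment'])
E
```

```text
clock 12.43 tcp [0.4961 0.1189 0.0972] yaw 2.0005509925631064 tilt z [-0.0004 -0.0048 -1.    ] F [ 0.2083 -3.3516 -1.3886] w 0.011775507138519856
tool delta [0.0008 0.0209 0.0009]
turn rotvec deg (tool) [ 0.2738  0.0323 -0.2994]  delta in target axes [0.0007 0.0209 0.0008]
[-0.0207 -0.0098  0.0327] [-1.295  -0.0317 -0.3873]
```

>>> drive_tool([
  {"linear": [0, -0.0014, 0], "dr": [0, 0, 0], "jaw": 1},
  {"linear": [0, -0.0014, 0], "dr": [0, 0, 0], "jaw": 1},
])

```text
clock: 12.68
tcp_pos: [0.4959, 0.1203, 0.097]
orientation: [3.134, 0.052, -0.002]
contact_force: [-0.4, -7.1, -0.3]
grip_width: 0.0119
```

```bash
python3 - <<'E'
from h import *
plan(U(-.099,-.030,.0964),2.3); print(tip(),monitor.get_obs()['moment'])
E
```

```text
clock 12.68 tcp [0.4959 0.1203 0.097 ] yaw 1.9012295110780746 tilt z [-0.0011 -0.0068 -1.    ] F [-0.4049 -7.1382 -0.2615] w 0.01189897547639987
tool delta [0.001  0.0222 0.0008]
turn rotvec deg (tool) [ 0.3853  0.078  -0.3985]  delta in target axes [0.0008 0.0222 0.0006]
[-0.0209 -0.0087  0.0325] [-1.8007 -0.0571 -0.4824]
```

>>> drive_tool([
  {"linear": [0, -0.0011, 0], "dr": [0, 0, 0], "jaw": 1},
  {"linear": [0, -0.0011, 0], "dr": [0, 0, 0], "jaw": 1},
])

```text
clock: 12.92
tcp_pos: [0.4958, 0.1206, 0.0969]
orientation: [3.132, 0.048, -0.003]
contact_force: [-0.8, -4.6, -0.7]
grip_width: 0.0118
```

```bash
python3 - <<'E'
from h import *
plan(U(-.099,-.030,.0964),2.3); print(tip(),monitor.get_obs()['moment'])
E
```

```text
clock 12.93 tcp [0.4958 0.1206 0.0969] yaw 1.771994971042247 tilt z [-0.0019 -0.0092 -1.    ] F [-0.8082 -4.5973 -0.6969] w 0.011778923719217266
tool delta [0.0011 0.0226 0.0007]
turn rotvec deg (tool) [ 0.5206  0.1265 -0.5274]  delta in target axes [0.0009 0.0226 0.0005]
[-0.0211 -0.0087  0.0323] [-1.7785 -0.0813 -0.5027]
```

>>> drive_tool([
  {"linear": [0, -0.0011, 0], "dr": [0, 0, 0], "jaw": 1},
  {"linear": [0, -0.0011, 0], "dr": [0, 0, 0], "jaw": 1},
  {"linear": [0, -0.0011, 0], "dr": [0, 0, 0], "jaw": 1},
])

```text
clock: 13.3
tcp_pos: [0.4957, 0.121, 0.0968]
orientation: [3.128, 0.043, -0.005]
contact_force: [-0.6, -4.6, 0.2]
grip_width: 0.0119
```

```bash
python3 - <<'E'
from h import *
plan(U(-.099,-.030,.0964),2.3); print(tip(),monitor.get_obs()['moment'])
E
```

```text
clock 13.3 tcp [0.4957 0.121  0.0968] yaw 1.5781088967059371 tilt z [-0.0028 -0.0128 -0.9999] F [-0.5577 -4.5562  0.1791] w 0.01186347294894909
tool delta [0.0013 0.023  0.0007]
turn rotvec deg (tool) [ 0.7297  0.1865 -0.7207]  delta in target axes [0.001  0.023  0.0004]
[-0.0212 -0.0088  0.0322] [-1.7135 -0.0681 -0.3918]
```

>>> drive_tool([
  {"linear": [0, -0.0012, 0], "dr": [0, 0, 0], "jaw": 1},
  {"linear": [0, -0.0012, 0], "dr": [0, 0, 0], "jaw": 1},
  {"linear": [0, -0.0012, 0], "dr": [0, 0, 0], "jaw": 1},
  {"linear": [0, -0.0012, 0], "dr": [0, 0, 0], "jaw": 1},
])

```text
clock: 13.8
tcp_pos: [0.4956, 0.1217, 0.0968]
orientation: [3.123, 0.035, -0.007]
contact_force: [-0.3, -6.0, 1.3]
grip_width: 0.0119
```

```bash
python3 - <<'E'
from h import *
plan(U(-.099,-.030,.0964),2.3); print(tip(),monitor.get_obs()['moment'])
E
```

```text
clock 13.8 tcp [0.4956 0.1217 0.0968] yaw 1.2947438389858525 tilt z [-0.0041 -0.0181 -0.9998] F [-0.3115 -6.0393  1.2812] w 0.011855373003939176
tool delta [0.0015 0.0237 0.0008]
turn rotvec deg (tool) [ 1.0304  0.2679 -1.0029]  delta in target axes [0.001  0.0237 0.0004]
[-0.0214 -0.0088  0.0321] [-1.7974 -0.0833 -0.4932]
```

>>> drive_tool([
  {"linear": [0, -0.0012, 0], "dr": [0, 0, 0], "jaw": 1},
  {"linear": [0, -0.0012, 0], "dr": [0, 0, 0], "jaw": 1},
  {"linear": [0, -0.0012, 0], "dr": [0, 0, 0], "jaw": 1},
  {"linear": [0, -0.0012, 0], "dr": [0, 0, 0], "jaw": 1},
  {"linear": [0, -0.0012, 0], "dr": [0, 0, 0], "jaw": 1},
  {"linear": [0, -0.0012, 0], "dr": [0, 0, 0], "jaw": 1},
  {"linear": [0, -0.0012, 0], "dr": [0, 0, 0], "jaw": 1},
])

```text
clock: 14.68
tcp_pos: [0.4956, 0.1229, 0.0969]
orientation: [3.114, 0.022, -0.01]
contact_force: [-0.7, -5.9, 1.0]
grip_width: 0.0117
```

```bash
python3 - <<'E'
from h import *
plan(U(-.099,-.030,.0964),2.3); print(tip(),monitor.get_obs()['moment'])
w=viewer.calibration('wrist'); np.save('c_w8',w,allow_pickle=True)
save('wrist','w8.png'); a=cv2.imread('pics/w8.png');cv2.imwrite('pics/w8c.png',cv2.resize(a[0:240,160:480],(800,600),interpolation=cv2.INTER_CUBIC))
plan(U(-.099,-.030,.0964),2.3); print(tip(),monitor.get_obs()['moment'])
E
```

```text
clock 14.68 tcp [0.4956 0.1229 0.0969] yaw 0.7935600552355672 tilt z [-0.0062 -0.0275 -0.9996] F [-0.7394 -5.891   0.977 ] w 0.011678186440471775
tool delta [0.0016 0.0248 0.0012]
turn rotvec deg (tool) [ 1.5679  0.3994 -1.5011]  delta in target axes [0.001  0.0249 0.0005]
[-0.0215 -0.009   0.032 ] [-1.8114 -0.0542 -0.4854]
clock 14.72 tcp [0.4956 0.1229 0.0969] yaw 0.794863379589218 tilt z [-0.0062 -0.0276 -0.9996] F [-1.1605 -6.2655  0.2765] w 0.011894492711477063
tool delta [0.0016 0.0249 0.0012]
turn rotvec deg (tool) [ 1.5702  0.4004 -1.4998]  delta in target axes [0.001  0.0249 0.0005]
[-0.0215 -0.0089  0.032 ] [-1.8181 -0.0901 -0.492 ]
```

View pics/w8c.png

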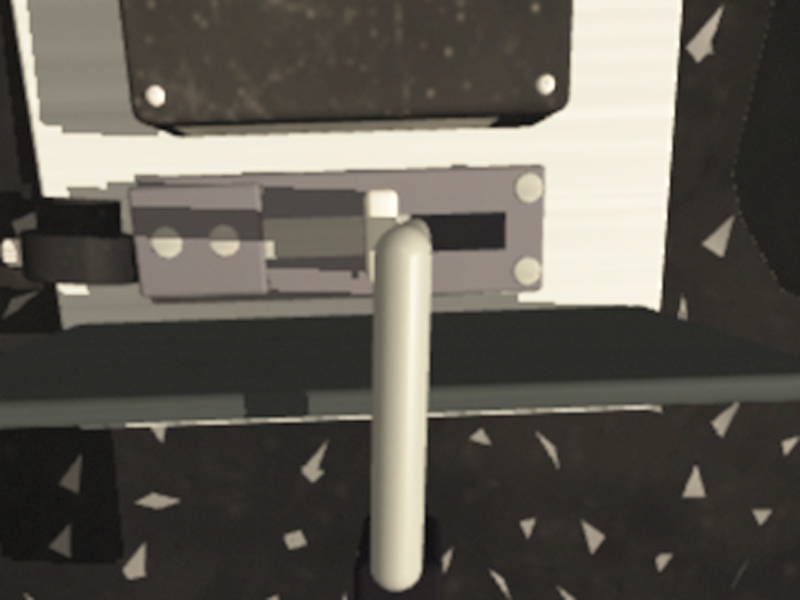

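>>> drive_tool([
  {"linear": [0, 0.004, 0], "dr": [0, 0, 0], "jaw": 1},
  {"linear": [0, 0.008, 0], "dr": [0, 0, 0], "jaw": 1},
  {"linear": [0, 0.003, 0], "dr": [1.5, 0.4, -1.5], "jaw": 1},
  {"linear": [0, 0, 0], "dr": [0, 0, 0], "jaw": 1},
])

```text
clock: 15.22
tcp_pos: [0.4964, 0.1109, 0.0976]
orientation: [-3.136, -0.07, -0.004]
contact_force: [0.2, -0.5, -2.2]
grip_width: 0.012
```

```bash
python3 - <<'E'
from h import *
plan(U(-.099,-.030,.25),2.3); print(tip(),monitor.get_obs()['moment'])
E
```

```text
clock 15.22 tcp [0.4964 0.1109 0.0976] yaw 2.570331536413754 tilt z [ 0.0025  0.0044 -1.    ] F [ 0.2206 -0.458  -2.2462] w 0.0119952532764586
tool delta [ 0.001   0.0123 -0.1524]
turn rotvec deg (tool) [-0.2474 -0.1543  0.2707]  delta in target axes [ 0.0007  0.0129 -0.1524]
[-0.0205 -0.0164  0.0334] [-0.0458  0.046  -0.0076]
```

Free; lift straight up.

>>> drive_tool([
  {"linear": [0, 0.002, -0.02], "dr": [0, 0, 0], "jaw": 1},
  {"linear": [0, 0.002, -0.035], "dr": [0, 0, 0], "jaw": 1},
  {"linear": [0, 0, -0.045], "dr": [0, 0, 0], "jaw": 1},
  {"linear": [0, 0, -0.04], "dr": [0, 0, 0], "jaw": 1},
  {"linear": [0, 0, -0.02], "dr": [0, 0, 0], "jaw": 1},
  {"linear": [0, 0, 0], "dr": [0, 0, 0], "jaw": 1},
])

```text
clock: 15.98
tcp_pos: [0.4954, 0.1111, 0.2623]
orientation: [-3.134, -0.077, -0.003]
contact_force: [0.8, 0.1, -2.9]
grip_width: 0.0118
```

```bash
python3 - <<'E'
from h import *
plan([.4558,-.1521,.255],-21.49); print(tip(),monitor.get_obs()['moment'])
w=viewer.calibration('wrist'); np.save('c_w9',w,allow_pickle=True)
save('wrist','w9.png')
E
```

```text
clock 15.97 tcp [0.4954 0.1111 0.2623] yaw 2.804165583160042 tilt z [ 0.002   0.0072 -1.    ] F [ 0.7781  0.1362 -2.8914] w 0.011768648593493861
tool delta [-0.0524  0.2609  0.0053]
turn rotvec deg (tool) [-0.4275 -0.0458 24.2945]  delta in target axes [0.0596 0.2594 0.0073]
[-0.0215 -0.0158  0.198 ] [0.0069 0.0204 0.0367]
```

View pics/w9.png

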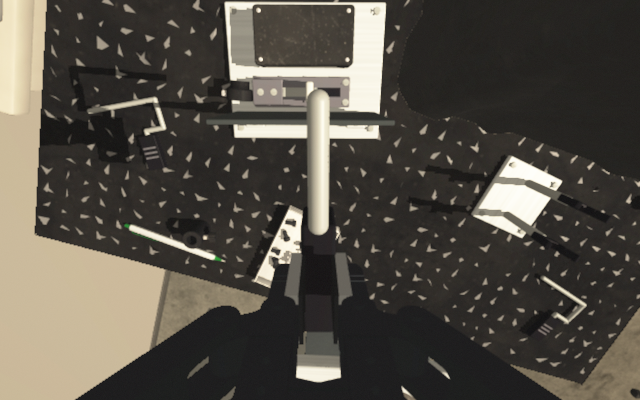

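>>> drive_tool([
  {"linear": [-0.02, 0.04, 0], "dr": [-0.4, 0, 0], "jaw": 1},
  {"linear": [-0.02, 0.05, 0], "dr": [0, 0, 0], "jaw": 1},
  {"linear": [-0.012, 0.05, 0], "dr": [0, 0, 0], "jaw": 1},
  {"linear": [0, 0.05, 0], "dr": [0, 0, 0], "jaw": 1},
  {"linear": [0, 0.05, 0], "dr": [0, 0, 0], "jaw": 1},
  {"linear": [0, 0.0, 0], "dr": [0, 0, 8], "jaw": 1},
  {"linear": [0, 0.0, 0], "dr": [0, 0, 8], "jaw": 1},
  {"linear": [0, 0.0, 0], "dr": [0, 0, 8], "jaw": 1},
])

```text
clock: 17.02
tcp_pos: [0.4473, -0.1363, 0.2475]
orientation: [3.085, -0.592, -0.03]
contact_force: [0.3, -0.2, -1.5]
grip_width: 0.0122
```

>>> drive_tool([
  {"linear": [0, 0, 0], "dr": [0, 0, 0], "jaw": 1},
  {"linear": [0, 0, 0], "dr": [0, 0, 0], "jaw": 1},
])

```text
clock: 17.27
tcp_pos: [0.446, -0.1356, 0.2451]
orientation: [-3.086, 0.585, 0.036]
contact_force: [0.1, -0.6, -2.5]
grip_width: 0.0115
```

```bash
python3 - <<'E'
from h import *
plan([.4558,-.1521,.255],-21.49)
E
```

```text
clock 17.27 tcp [ 0.446  -0.1356  0.2451] yaw -21.45631072287079 tilt z [-0.0227  0.0044 -0.9997] F [ 0.113  -0.6165 -2.4583] w 0.011473419557515744
tool delta [ 0.0149  0.0118 -0.0102]
turn rotvec deg (tool) [0.2428 1.3024 0.0364]  delta in target axes [ 0.0151  0.0118 -0.0099]
```

>>> drive_tool([
  {"linear": [0.015, 0.012, 0], "dr": [0.2, 1.3, 0], "jaw": 1},
  {"linear": [0, 0, 0], "dr": [0, 0, 0], "jaw": 1},
  {"linear": [0, 0, 0.02], "dr": [0, 0, 0], "jaw": 1},
  {"linear": [0, 0, 0.03], "dr": [0, 0, 0], "jaw": 1},
  {"linear": [0, 0, 0.02], "dr": [0, 0, 0], "jaw": 1},
  {"linear": [0, 0, 0], "dr": [0, 0, 0], "jaw": 1},
  {"linear": [0, 0, 0], "dr": [0, 0, 0], "jaw": 1},
])

```text
clock: 18.15
tcp_pos: [0.4579, -0.1549, 0.1741]
orientation: [3.087, -0.579, 0.007]
contact_force: [0.5, -1.3, -2.0]
grip_width: 0.0117
```

```bash
python3 - <<'E'
from h import *
plan([.4558,-.1521,.0924],-21.49)
E
```

```text
clock 18.15 tcp [ 0.4579 -0.1549  0.1741] yaw -21.262213650838206 tilt z [ 0.0043 -0.0017 -1.    ] F [ 0.4999 -1.3302 -1.9879] w 0.011675902513053232
tool delta [-0.0033 -0.0018  0.0817]
turn rotvec deg (tool) [-0.0011 -0.2628  0.2278]  delta in target axes [-0.0029 -0.0018  0.0817]
```

>>> drive_tool([
  {"linear": [-0.003, -0.0018, 0.02], "dr": [0, -0.3, 0.2], "jaw": 1},
  {"linear": [0, 0, 0.02], "dr": [0, 0, 0], "jaw": 1},
  {"linear": [0, 0, 0], "dr": [0, 0, 0], "jaw": 1},
  {"linear": [0, 0, 0], "dr": [0, 0, 0], "jaw": 1},
])

```text
clock: 18.65
tcp_pos: [0.4596, -0.1531, 0.1382]
orientation: [3.086, -0.585, 0.012]
contact_force: [0.0, 0.0, -2.5]
grip_width: 0.0119
```

```bash
python3 - <<'E'
from h import *
plan([.4558,-.1521,.0924],-21.49)
E
```

```text
clock 18.65 tcp [ 0.4596 -0.1531  0.1382] yaw -21.47925426781425 tilt z [ 0.0077 -0.002  -1.    ] F [ 0.024   0.0444 -2.4536] w 0.01191941128568965
tool delta [-0.0043  0.0005  0.0457]
turn rotvec deg (tool) [-0.057  -0.4514  0.011 ]  delta in target axes [-0.0039  0.0004  0.0458]
```

>>> drive_tool([
  {"linear": [-0.004, 0.0005, 0.006], "dr": [0, -0.5, 0], "jaw": 1},
  {"linear": [0, 0, 0.006], "dr": [0, 0, 0], "jaw": 1},
  {"linear": [0, 0, 0], "dr": [0, 0, 0], "jaw": 1},
])

```text
clock: 19.02
tcp_pos: [0.4566, -0.1525, 0.1271]
orientation: [-3.086, 0.585, -0.003]
contact_force: [-0.4, -0.2, -1.4]
grip_width: 0.0118
```

```bash
python3 - <<'E'
from h import *
plan([.4558,-.1521,.0924],-21.49)
save('wrist','w10.png')
E
```

```text
clock 19.02 tcp [ 0.4566 -0.1525  0.1271] yaw -21.485075651963015 tilt z [ 0.0018  0.0005 -1.    ] F [-0.4155 -0.1816 -1.364 ] w 0.011752229399454474
tool delta [-0.0009 -0.      0.0347]
turn rotvec deg (tool) [-0.0668 -0.0865  0.005 ]  delta in target axes [-0.0009 -0.      0.0347]
```

View pics/w10.png

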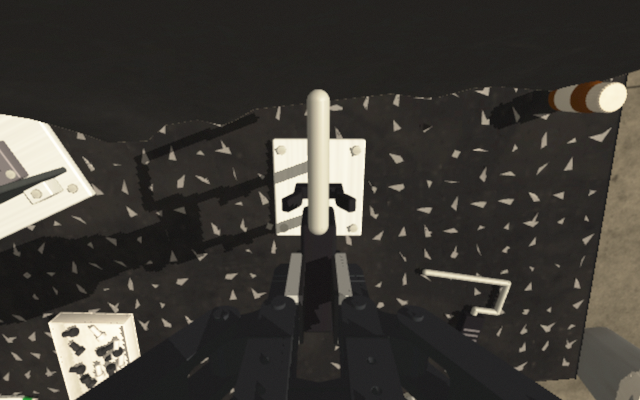

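>>> drive_tool([
  {"linear": [-0.0012, 0, 0.008], "dr": [0, -0.1, 0], "jaw": 1},
  {"linear": [-0.0005, 0, 0.008], "dr": [0, -0.1, 0], "jaw": 1},
  {"linear": [-0.0005, 0, 0.007], "dr": [0, -0.1, 0], "jaw": 1},
])

```text
clock: 19.45
tcp_pos: [0.455, -0.1517, 0.1032]
orientation: [-3.085, 0.585, 0.004]
contact_force: [0.1, -0.5, -1.8]
grip_width: 0.0116
```

```bash
python3 - <<'E'
from h import *
plan([.4558,-.1521,.0924],-21.49); print(monitor.get_obs()['moment'])
E
```

```text
clock 19.45 tcp [ 0.455  -0.1517  0.1032] yaw -21.484761402196074 tilt z [-0.002   0.0022 -1.    ] F [ 0.0666 -0.5354 -1.8353] w 0.01162369669804442
tool delta [0.0009 0.0001 0.0108]
turn rotvec deg (tool) [-0.0774  0.1539  0.0051]  delta in target axes [0.0009 0.0001 0.0108]
[-0.0202  0.0508  0.02  ]
```

>>> drive_tool([
  {"linear": [0.0005, 0, 0.005], "dr": [0, 0.1, 0], "jaw": 1},
  {"linear": [0, 0, 0.003], "dr": [0, 0, 0], "jaw": 1},
  {"linear": [0, 0, 0.0015], "dr": [0, 0, 0], "jaw": 1},
])

```text
clock: 19.82
tcp_pos: [0.4549, -0.1517, 0.0923]
orientation: [-3.085, 0.585, 0.004]
contact_force: [-4.4, 1.6, 8.9]
grip_width: 0.0117
```

```bash
python3 - <<'E'
from h import *
plan([.4558,-.1521,.0924],-21.49); print(monitor.get_obs()['moment'])
E
```

```text
clock 19.82 tcp [ 0.4549 -0.1517  0.0923] yaw -21.4853160463687 tilt z [-0.0022  0.0021 -1.    ] F [-4.383   1.5575  8.9293] w 0.011718409967612402
tool delta [ 0.001   0.0001 -0.0001]
turn rotvec deg (tool) [-0.0664  0.1589  0.0046]  delta in target axes [ 0.001   0.0001 -0.0001]
[0.3482 0.9348 0.0256]
```

>>> drive_tool([
  {"linear": [0.001, 0, -0.0004], "dr": [0, 0.2, 0], "jaw": 1},
  {"linear": [0, 0, 0], "dr": [0, 0, 0], "jaw": 1},
])

```text
clock: 20.08
tcp_pos: [0.4562, -0.1521, 0.093]
orientation: [-3.086, 0.585, -0.003]
contact_force: [0.1, -0.0, -2.5]
grip_width: 0.0119
```

```bash
python3 - <<'E'
from h import *
plan([.4558,-.1521,.0924],-21.49); print(monitor.get_obs()['moment'])
E
```

```text
clock 20.07 tcp [ 0.4562 -0.1521  0.093 ] yaw -21.482588007904884 tilt z [ 0.0022  0.0005 -1.    ] F [ 0.1181 -0.0368 -2.5401] w 0.011876121652801625
tool delta [-0.0004  0.0001  0.0006]
turn rotvec deg (tool) [-0.0741 -0.1052  0.0075]  delta in target axes [-0.0004  0.0001  0.0006]
[-0.0228  0.0136  0.0223]
```

>>> drive_tool([
  {"linear": [-0.0003, 0, 0.0007], "dr": [0, -0.1, 0], "jaw": 1},
  {"linear": [0, 0, 0], "dr": [0, 0, 0], "jaw": 0.8},
  {"linear": [0, 0, 0], "dr": [0, 0, 0], "jaw": 0.6},
  {"linear": [0, 0, 0], "dr": [0, 0, 0], "jaw": 0.3},
  {"linear": [0, 0, 0], "dr": [0, 0, 0], "jaw": 0},
  {"linear": [0, 0, 0], "dr": [0, 0, 0], "jaw": 0},
  {"linear": [0, 0, 0], "dr": [0, 0, 0], "jaw": 0},
])

```text
clock: 20.95
tcp_pos: [0.4571, -0.1523, 0.0932]
orientation: [-3.085, 0.585, -0.005]
contact_force: [1.1, -0.2, 0.2]
grip_width: 0.0852
```

```bash
python3 - <<'E'
from h import *
plan([.4558,-.1521,.0924],-21.49); print(monitor.get_obs()['moment'])
save('wrist','w11.png')
E
```

```text
clock 20.95 tcp [ 0.4571 -0.1523  0.0932] yaw -21.483913874722194 tilt z [ 0.003   0.0006 -1.    ] F [ 1.0924 -0.1633  0.1964] w 0.08516756136822119
tool delta [-0.0013  0.0003  0.0008]
turn rotvec deg (tool) [-0.094  -0.1498  0.0062]  delta in target axes [-0.0013  0.0003  0.0008]
[0.0066 0.0088 0.0258]
```

View pics/w11.png

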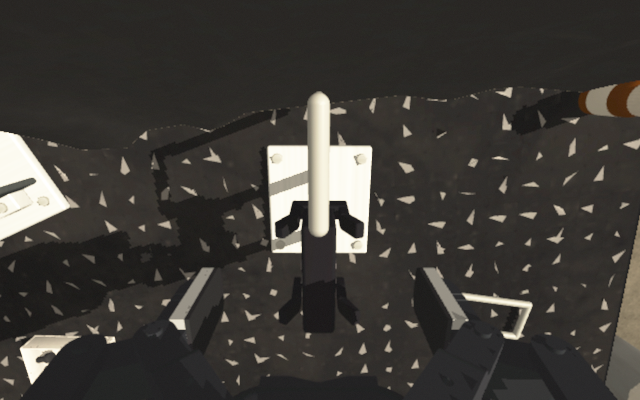

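Rod lies as before. Rise straight and check.

>>> drive_tool([
  {"linear": [-0.001, 0, -0.02], "dr": [0, 0, 0], "jaw": 0},
  {"linear": [0, 0, -0.04], "dr": [0, 0, 0], "jaw": 0},
  {"linear": [0, 0, -0.05], "dr": [0, 0, 0], "jaw": 0},
  {"linear": [0, 0, -0.05], "dr": [0, 0, 0], "jaw": 0},
  {"linear": [0, 0, -0.04], "dr": [0, 0, 0], "jaw": 0},
  {"linear": [-0.03, 0, 0], "dr": [0, 0, 0], "jaw": 0},
  {"linear": [0, 0, 0], "dr": [0, 0, 0], "jaw": 0},
  {"linear": [0, 0, 0], "dr": [0, 0, 0], "jaw": 0},
])

```text
clock: 22.0
tcp_pos: [0.4269, -0.1407, 0.2998]
orientation: [-3.085, 0.585, -0.004]
contact_force: [-0.6, 0.4, 0.4]
grip_width: 0.0857
```

```bash
python3 - <<'E'
from h import *
plan([.4558,-.1521,.0924],-21.49)
w=viewer.calibration('wrist'); np.save('c_w12',w,allow_pickle=True)
save('wrist','w12.png'); save('scene','s12.png'); save('top','t12.png')
a=cv2.imread('pics/w12.png');cv2.imwrite('pics/w12c.png',cv2.resize(a[0:230,230:400],(443,600),interpolation=cv2.INTER_CUBIC))
cv2.imwrite('pics/w12d.png',cv2.resize(a[0:200,0:230],(690,600),interpolation=cv2.INTER_CUBIC))
a=cv2.imread('pics/s12.png');cv2.imwrite('pics/s12c.png',cv2.resize(a[140:300,130:420],(797,440),interpolation=cv2.INTER_CUBIC))
E
```

```text
clock 22.0 tcp [ 0.4269 -0.1407  0.2998] yaw -21.461652803409578 tilt z [ 0.0028  0.0008 -1.    ] F [-0.5625  0.4055  0.4232] w 0.08568317192040394
tool delta [0.0306 0.0004 0.2075]
turn rotvec deg (tool) [-0.0994 -0.1321  0.0285]  delta in target axes [0.031  0.     0.2074]
```

View pics/w12c.png

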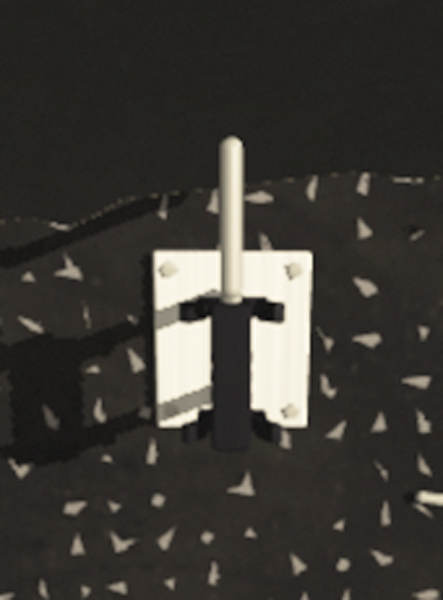

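View pics/w12d.png

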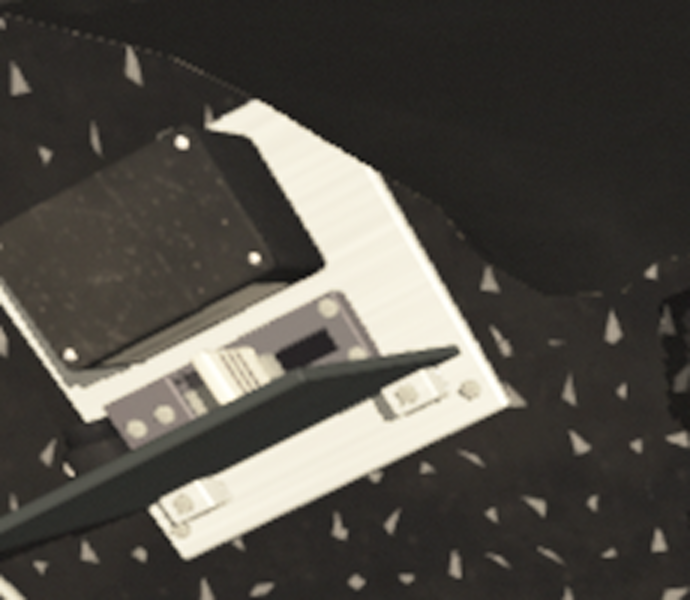

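View pics/s12c.png

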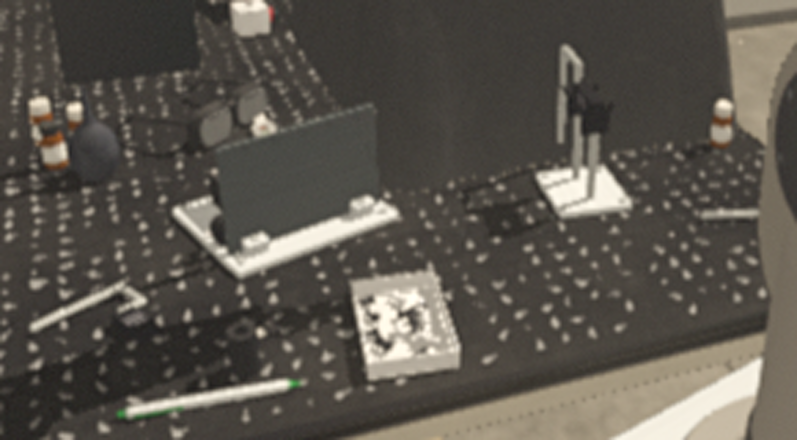

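```bash
python3 - <<'E'
from h import *
c=np.load('c_w12.npy',allow_pickle=True).item()
C=lambda u,v,z: onz(c,230+(u+.5)/2.606-.5,(v+.5)/2.609-.5,z)
r=C(231,449,.123);e=C(231,138,.141);u=(e-r)/np.linalg.norm(e-r); print(r,e,np.linalg.norm(e-r),np.degrees(np.arctan2(u[1],u[0])),r+u*.029)
job.hand_in(); print(monitor.get_obs()['clock'])
E
```

```text
[ 0.4275 -0.1408  0.123 ] [ 0.5335 -0.1824  0.141 ] 0.11525338615774695 -21.4523188527014 [ 0.4542 -0.1513  0.1275]
the job is handed in; nothing more can be done
the job is handed in; nothing more can be done
```

I did the job and handed it in at about 22 s of the 54 s allowed.

- **Rod:** I used the bent rod in the stand, about 115 mm long in view, which fits the sizes given. The two other bent rods on the bench are smaller and were not touched.
- **Switch:** I reached over the shield and pushed the slide about 25 mm, from roughly 8 mm to roughly 33 mm of travel. There the force rose suddenly and the tip stopped at the end stop. The drag on the way was about 1.5–2 N.
- **Pressing:** I held it there for about 2 s at roughly 5.5–6.3 N, taking the force and moment readings together. The highest single reading was 7.1 N. Single force readings scatter by about 1 N, and some showed as little as 4.6 N while the moment stayed steady. The wrist tilted about 1.5° while pressing, but the tip did not move.
- **Rod returned:** The rod is back in its stand within about 1 mm and 0.1° of where I first measured it. There was a brief contact of about 9 N upward and 4.4 N sideways as it seated, which I eased off before letting go.
- **Other objects:** In the last pictures the vial looked unmoved. The lens was last clearly seen in place after the push, and the post holder was in shadow in the final view, but nothing came near either.
- **Not confirmed:** I could not see the catch, so its seating is inferred from the felt stop and the hold. The gripper was open and clear of everything at hand-in.

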